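# Pack and close the carving chest

## Task

Pack up the carving chest: lay every carving chisel in the till flat on its floor, not on top of one another, blades towards the hinge, and put the sharpening stones flat in the drawer below; if an offcut of wood has been left in the till or the drawer, put it in the empty yellow bin. With the chisels in, shut the lid, then swing both hasps fully down over their staples on the front, and push the drawer fully home; leave the other things on the bench where they stand.

Things in the scene. Friction and masses are not known exactly. Their poses are not given: they have to be found in the camera images.
- till (a point): The till: open-topped upper compartment of the plywood tool chest, lined with grey felt. The chest stands on the bench, 205 mm deep (its x), 290 mm wide (its y), rim 128 mm above the bench, walls 12 mm. This point is the centre of the till's floor, 64 mm above the bench; the till is 181 mm (x) by 266 mm (y) inside and 64 mm deep. Axes are the chest's: x from the front (drawer) to the back (hinge), y across, z up.
- lid (a joint): Plywood lid of the chest, 205 x 290 mm, 14 mm thick, hinged along the back rim. 0 = shut, about 1.57 = standing upright; it starts open, between 1.65 and 1.85. A stiff hinge (0.65 N m) holds it wherever it is left; push it over from behind to shut it. The hinge line runs along the chest's y, 102.5 mm behind and 64 mm above the centre of the till's floor; shut, the lid reaches 205 mm forward (-x) from it, its underside at that height, its top 14 mm higher.
- drawer (a joint): Drawer in the foot of the chest below the till; metres open, 0 = shut, starts 0.155 to 0.170 open; it slides out to the chest's front (-x). Slides with about 2 N. Its pull is a black bar 100 mm long (along y), 35 mm in front of the drawer's face, 32 mm above the bench: 114 mm in front (-x) of point drawer_in and 15 mm higher.
- drawer_in (a point): Point on the drawer's floor, 67 mm behind the inner face of its front, mid-width, 17 mm above the bench; moves with the drawer, axes as the till's. Inside, the drawer is 176 mm from front to back and 240 mm across, walls rising 34 mm above its floor; when it is open its rear part stays under the till. 41 mm of height is clear when it is shut.
- hasp_a (a joint): Steel hasp at the +y end of the lid's front edge: a strap hinged on the lid, which hangs over a staple on the chest's front when fastened. With the lid shut: 0 = hanging straight down, flat against the chest's front over its staple; 1.57 = sticking straight out; starts 1.3 to 1.8. It turns with the lid (its angle is measured from the lid). Light friction (0.06 N m): it stays where it is left.
- hasp_a_pivot (a point): Pivot of hasp_a, on the lid and moving with it (axes the lid's, the same as the chest's when the lid is shut): 5 mm before the lid's front edge, 105 mm to +y of the middle, 131 mm above the bench when the lid is shut. Pivot axis along y. The strap is 60 mm long from here, 30 mm wide (y), 3 mm thick.
- hasp_b (a joint): The second hasp, at the -y end of the lid's front edge; as hasp_a.
- hasp_b_pivot (a point): Pivot of hasp_b, 105 mm to -y of the middle; otherwise as hasp_a_pivot.
- bin_in (a point): Offcut bin: open, empty yellow plastic bin, 120 (x) by 110 (y) by 70 mm high, walls 3 mm, standing on the bench to the robot's right, fixed (a second yellow bin, at far left, holds dowels and is not meant). This point is the centre of its inner floor, 3 mm above the bench.
- chisel1_mid (a point): Carving chisel (chisel1), 140 mm long: flat-sided wooden handle 28 mm wide (y), 22 mm high (z) and 85 mm long with rounded edges, then a brass ferrule and a narrow steel blade. This point is the middle of its length, on the axis (11 mm up when it lies flat), on the handle 15 mm behind the ferrule. x runs from the handle to the cutting edge. 0.07 to 0.16 kg, centre of mass within 15 mm. May be absent.
- chisel1_edge (a point): Cutting edge of chisel1, 70 mm along x from its middle.
- chisel2_mid (a point): Carving chisel (chisel2), 140 mm long: flat-sided wooden handle 28 mm wide (y), 22 mm high (z) and 85 mm long with rounded edges, then a brass ferrule and a narrow steel blade. This point is the middle of its length, on the axis (11 mm up when it lies flat), on the handle 15 mm behind the ferrule. x runs from the handle to the cutting edge. 0.07 to 0.16 kg, centre of mass within 15 mm. May be absent.
- chisel2_edge (a point): Cutting edge of chisel2, 70 mm along x from its middle.
- chisel3_mid (a point): Carving chisel (chisel3), 140 mm long: flat-sided wooden handle 28 mm wide (y), 22 mm high (z) and 85 mm long with rounded edges, then a brass ferrule and a narrow steel blade. This point is the middle of its length, on the axis (11 mm up when it lies flat), on the handle 15 mm behind the ferrule. x runs from the handle to the cutting edge. 0.07 to 0.16 kg, centre of mass within 15 mm. May be absent.
- chisel3_edge (a point): Cutting edge of chisel3, 70 mm along x from its middle.
- stone1_mid (a point): Sharpening stone (stone1): grey two-layer block, 110 (x) by 42 (y) by 24 mm high, 0.19 to 0.38 kg. This point is its centre. May be absent.
- stone2_mid (a point): Sharpening stone (stone2): grey two-layer block, 110 (x) by 42 (y) by 24 mm high, 0.19 to 0.38 kg. This point is its centre. May be absent.
- offcut_t_mid (a point): Offcut of pale wood, 85 (x) by 40 (y) by 38 mm high, which may have been left in the till. This point is its centre. Absent in many starts.
- offcut_d_mid (a point): Offcut of pale wood, 80 (x) by 36 (y) by 26 mm high, which may have been left in the open part of the drawer. This point is its centre. Absent in many starts.
- finial: Upright pale turned finial, 42 mm across the foot, 85 mm high; its origin is the centre of its underside. Not part of the job.
- turned_knob: Dark turned knob, 38 mm across, 46 mm high, sometimes absent; its origin is the centre of its underside. Not part of the job.
- mallet: Carver's mallet standing on its head, 80 mm across, 204 mm high; its origin is the centre of its underside. Not part of the job.
- wax_jar: Green jar with a black cap, 72 mm across, 55 mm high; its origin is the centre of its underside. Not part of the job.
- bowl: Turned wooden bowl, 140 mm across, 50 mm high; its origin is the centre of its underside. Not part of the job.
Things that resemble listed ones, but are neither listed nor needed, are in the scene too. Leave any pink look-alike of the part that bears offcut_d_mid alone.

How it is judged:
On the way, in this order (a step that is already met when the one before it is completed fails the run):
1. every chisel present lies in the till, flat on its floor, blade towards the hinge (x of chisel1_mid in the frame of till between -0.09 and 0.09 m and y of chisel1_mid in the frame of till between -0.133 and 0.133 m and z of chisel1_mid in the frame of till between -0.005 and 0.022 m and x of each of chisel1_edge, chisel2_edge, chisel3_edge in the frame of till above 0.03 m and x of chisel2_mid in the frame of till between -0.09 and 0.09 m and y of chisel2_mid in the frame of till between -0.133 and 0.133 m and z of chisel2_mid in the frame of till between -0.005 and 0.022 m and x of chisel3_mid in the frame of till between -0.09 and 0.09 m and y of chisel3_mid in the frame of till between -0.133 and 0.133 m and z of chisel3_mid in the frame of till between -0.005 and 0.022 m), for 0.2 s.
2. the lid is shut (value of joint lid below 0.035 rad), for 0.2 s.
3. both hasps are down (value of joint each of hasp_a, hasp_b below 0.12 rad), for 0.2 s.
At the end, for the whole second after the job is handed in: Chisels in the till, middles under 22 mm above its floor, edges over 30 mm to the hinge side of its centre; stones in the drawer, centres under 30 mm above its floor; any offcut in the bin; lid within 0.035 rad of shut, hasps within 0.12 rad of flat, drawer within 6 mm of shut (all of step 1 and all of step 3 and x of stone1_mid in the frame of drawer_in between -0.11 and 0.11 m and y of stone1_mid in the frame of drawer_in between -0.12 and 0.12 m and z of stone1_mid in the frame of drawer_in between -0.005 and 0.03 m and x of stone2_mid in the frame of drawer_in between -0.11 and 0.11 m and y of stone2_mid in the frame of drawer_in between -0.12 and 0.12 m and z of stone2_mid in the frame of drawer_in between -0.005 and 0.03 m and x of offcut_t_mid in the frame of bin_in between -0.06 and 0.06 m and y of offcut_t_mid in the frame of bin_in between -0.055 and 0.055 m and z of offcut_t_mid in the frame of bin_in between -0.005 and 0.06 m and x of offcut_d_mid in the frame of bin_in between -0.06 and 0.06 m and y of offcut_d_mid in the frame of bin_in between -0.055 and 0.055 m and z of offcut_d_mid in the frame of bin_in between -0.005 and 0.06 m and value of joint lid below 0.035 rad and value of joint drawer below 0.006 m); the robot touches nothing.
It fails at once if the turned finial is knocked over or pushed more than 50 mm (distance of finial from where it was at the start of the episode above 0.05 m or angle between finial's own z axis and vertical above 0.6 rad).
It fails at once if the turned knob is knocked over or pushed more than 50 mm (distance of turned_knob from where it was at the start of the episode above 0.05 m or angle between turned_knob's own z axis and vertical above 0.6 rad).
It fails at once if the mallet is knocked over or pushed more than 50 mm (distance of mallet from where it was at the start of the episode above 0.05 m or angle between mallet's own z axis and vertical above 0.6 rad).
It fails at once if the wax jar is knocked over or pushed more than 50 mm (distance of wax_jar from where it was at the start of the episode above 0.05 m or angle between wax_jar's own z axis and vertical above 0.6 rad).
It fails at once if the wooden bowl is knocked over or pushed more than 50 mm (distance of bowl from where it was at the start of the episode above 0.05 m or angle between bowl's own z axis and vertical above 0.6 rad).
Of chisel1, chisel2, chisel3 only 2 to 3 are there at a start; the rules pass over those that are not, and their reading is None.
Of stone1, stone2 only 1 to 2 are there at a start; the rules pass over those that are not, and their reading is None.
Of offcut_t, offcut_d, turned_knob only 1 to 1 are there at a start; the rules pass over those that are not, and their reading is None.
At some moment in a run one of chisel1, chisel2, chisel3, stone1, stone2 may be knocked a few centimetres aside while the robot is not near it.
Once in a run the grip may slacken for a moment while it holds something.
It also fails if it takes over 210 s, if anything falls off the work surface, if the arm or the gripper's body presses on something with over 40 N, if the wrist force passes 120 N, or if a joint passes its speed limit or range.

## Robot

A 6-joint arm with a two-finger parallel gripper is mounted at the origin on the work surface. World frame = base frame: x ahead of the robot, y to its left, z up, the work surface at z = 0. Lengths are in m, angles in rad, forces in N, time in s.
With the tool pointing down it reaches from about 0.225 to 0.875 m from the base axis. Payload 3.4 kg.
Tool frame: the origin (TCP) lies at the centre of the arm's flange, where the gripper is bolted on; the fingertips stand manip.tcp_to_tips ahead of it and the grasp point (between the pads) lies 155 mm ahead of it (manip.tcp_to_tips is the distance from the TCP to the fingertips, in m); z points along the fingers, y is the line along which they close (so a half turn about z gives the same grasp; the last joint's range is limited). The gripper opens to 85 mm and grips with 20 to 120 N. Pads are 22 mm wide; open, the fingers measure 114 mm over their backs; the gripper's body (76 mm by 85 mm) begins 54 mm behind the grasp point. The pads swing forward as they close: fully open they stand 13 mm farther back than shut.
Start: joints at [-1.394, 0.276, 1.505, -0, 1.361, -0.121], TCP at [0.169, -0.55, 0.405] pointing down, gripper open.
Joint ranges: [-2.89, 2.89], [-0.75, 2.08], [0.22, 2.7], [-1.18, 4.32], [0.11, 2.71], [-2.7, 2.7]. Speed limits (rad/s): [2.57, 2.57, 3.14, 3.14, 3.14, 3.14].

## Interface

Orientations are given as a unit quaternion [w, x, y, z].
In Python, from rig import sensors, imaging, manip gives the robot as it stands. The module is installed in compiled form; this text tells all that it offers.
- The arm moves only by the tool jog_arm, never from a script. Its argument "plan" is a list of rows, each an object of numbers: "dx", "dy", "dz": the shift along the tool's x, y, z in mm; "ax", "ay", "az": the turn, a rotation vector about the tool's x, y, z in units of 6 degrees (1.0 is 6 degrees); "grip": the closure, from 0 (fully open) to 1 (shut). A call has 1 to 20 rows; each row shifts and turns the commanded pose from where the row before left it, along the tool's axes as they then stand; what a row does not reach is not made up. A row lasts 1/12 s, in which the tool goes at most 41.7 mm and 7.16 degrees, less where a joint would pass 70% of its speed; a pose out of reach is approached as far as the arm can. A call is refused whole if a number of a shift passes 41.7 or a number of a turn 1, either way. A call with a gripper value outside its range is refused whole. The fingers move at their own pace and stop on an object; "grip_force" is the grip in N (left out, the last holds). Time passes only in rows, so rows that do not move let the fingers close. It gives the time, the measured TCP pose, the force, the opening and the grip force at its end, in the units of the state.
- sensors.get_state(): the state, without advancing time (a new reading comes with each control period).
- imaging.get_image(name): name is "scene" or "top" or "wrist"; returns a dict with "image" (420x560x3 uint8, red, green, blue), "K" (3x3 intrinsics, pixels), "extrinsics" (4x4, takes a point from world to camera coordinates). Camera axes: x right, y up, looking along -z (the intrinsics and any distortion apply to the point x, -y, -z); pixel columns grow to the right and rows downward; lengths in m; the calibration is good to about 2 mm. The wrist camera is an equidistant fisheye: a pixel r from the principal point sees the ray r / f radians off the axis. A picture is of the moment at which its call begins. There is no depth.
- manip.sign_off(): hands the job in; it is judged then, once.
The state is a dict: "clock": time; "qpos": joint angles; "qd": joint speeds; "effort": joint torques, N m; "position": TCP position; "ee_rot": TCP orientation; "contact_force": force on the tool from outside, world axes, zero at the start; "moment": the same for the moment, N m; "width": finger opening in m; "gripper_force": force on a finger pad.
Only numpy, scipy, OpenCV 4.12 (cv2) and the standard library are available. Lean on these libraries where they do the work, as an engineer would, in place of code of your own. Each camera call takes 0.05 s, during which the arm holds its last target. There are 200 camera calls.

## Working session

There is one attempt and no reset: what is moved stays moved. The work goes in short steps, Python scripts to look and compute and a tool call to move; the robot and the scene stay as the last step left them, time stands still between calls to the robot, and variables do not carry over. Pictures are saved under pics/ and viewed, at most 14 in all, crops included, and the job is handed in when it is done.

Besides the shell and the picture viewer there is one more tool, called as name(argument=value, ...) on one line, values as JSON. jog_arm: Moves the arm, as the interface text tells. Its arguments: {"type":"object","properties":{"plan":{"type":"array"},"grip_force":{"type":"number"}},"required":["plan"]}

```bash
mkdir -p pics; cat > h.py <<'E'
import numpy as np, cv2
from rig import sensors, imaging, manip
def grab(n):
    d=imaging.get_image(n); return d
def save(d,p,crop=None,s=1):
    im=d["image"][:,:,::-1]
    if crop: a,b,c,e=crop; im=im[b:e,a:c]
    if s!=1: im=cv2.resize(im,None,fx=s,fy=s,interpolation=cv2.INTER_CUBIC)
    cv2.imwrite(p,im)
def ray(d,u,v,fish=False):
    K=np.array(d["K"]);E=np.array(d["extrinsics"]);x=(u-K[0,2])/K[0,0];y=(v-K[1,2])/K[1,1]
    if fish:
        r=np.hypot(x,y);c=np.array([x/r*np.sin(r),y/r*np.sin(r),np.cos(r)]) if r>1e-9 else np.array([0,0,1.])
    else: c=np.array([x,y,1.])
    c=np.array([c[0],-c[1],-c[2]]);R=E[:3,:3];return -R.T@E[:3,3],R.T@c
def onz(d,u,v,z,fish=False):
    o,r=ray(d,u,v,fish);return o+r*(z-o[2])/r[2]
def proj(d,p):
    K=np.array(d["K"]);E=np.array(d["extrinsics"]);c=E[:3,:3]@np.array(p)+E[:3,3];return K[0,0]*c[0]/-c[2]+K[0,2],K[1,1]*-c[1]/-c[2]+K[1,2]
E
python3 - <<'E'
from h import *
import pickle
D={n:grab(n) for n in("scene","top","wrist")}
pickle.dump(D,open("d0.pkl","wb"))
im=np.hstack([cv2.resize(D[n]["image"],None,fx=1,fy=1) for n in("top",)])
save(D["top"],"pics/top0.png",s=1.4);save(D["scene"],"pics/scene0.png",s=1.4)
for n in D: print(n,np.array(D[n]["K"]).tolist(),np.round(D[n]["extrinsics"],3).tolist())
print(sensors.get_state(),manip.tcp_to_tips)
E
```

```text
scene [[464.1253988578188, 0.0, 283.09879865217584], [0.0, 464.1253988578188, 205.68227028585997], [0.0, 0.0, 1.0]] [[0.799, 0.602, -0.004, -0.34], [-0.309, 0.415, 0.856, 0.08], [0.517, -0.682, 0.518, -1.697], [0.0, 0.0, 0.0, 1.0]]
top [[522.338370611453, 0.0, 277.5094147125522], [0.0, 522.338370611453, 202.38626737825948], [0.0, 0.0, 1.0]] [[-0.001, -1.0, 0.021, -0.101], [0.993, 0.002, 0.118, -0.516], [-0.118, 0.021, 0.993, -1.542], [0.0, 0.0, 0.0, 1.0]]
wrist [[325.19226210127806, 0.0, 278.51496979179706], [0.0, 325.19226210127806, 210.455894946409], [0.0, 0.0, 1.0]] [[0.294, -0.956, -0.001, -0.575], [0.916, 0.282, -0.286, 0.038], [0.274, 0.083, 0.958, -0.379], [0.0, 0.0, 0.0, 1.0]]
{'clock': 0.15, 'qpos': array([-1.39399796e+00,  2.76418702e-01,  1.50583713e+00, -1.49095259e-07,
        1.36072188e+00, -1.20990969e-01]), 'qd': array([ 0.00131483, -0.00244003, -0.0024931 , -0.00022503, -0.00068009,
        0.00196904]), 'effort': array([ 1.99098555e-03, -4.17143691e+01, -2.46032721e+01, -1.50283417e-04,
        7.63139455e-03, -1.35360344e-05]), 'position': array([ 0.16868005, -0.54953004,  0.40405804]), 'ee_rot': array([-6.92258078e-04,  9.88935413e-01,  1.48345102e-01, -1.93945034e-05]), 'contact_force': array([-0.24954182, -0.15846543,  0.22109113]), 'moment': array([-0.00855678, -0.01468279,  0.04755592]), 'gripper_force': 0.0, 'width': 0.08546462971385457} 0.1734
```

View pics/top0.png

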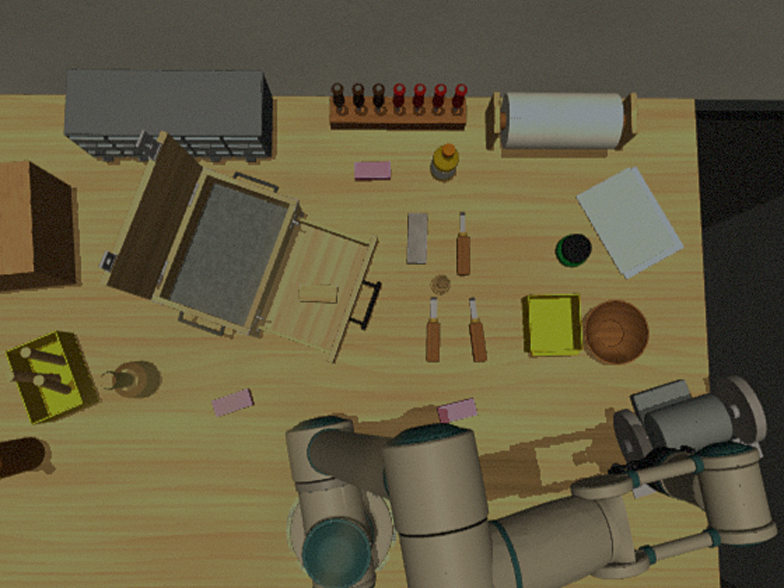

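View pics/scene0.png

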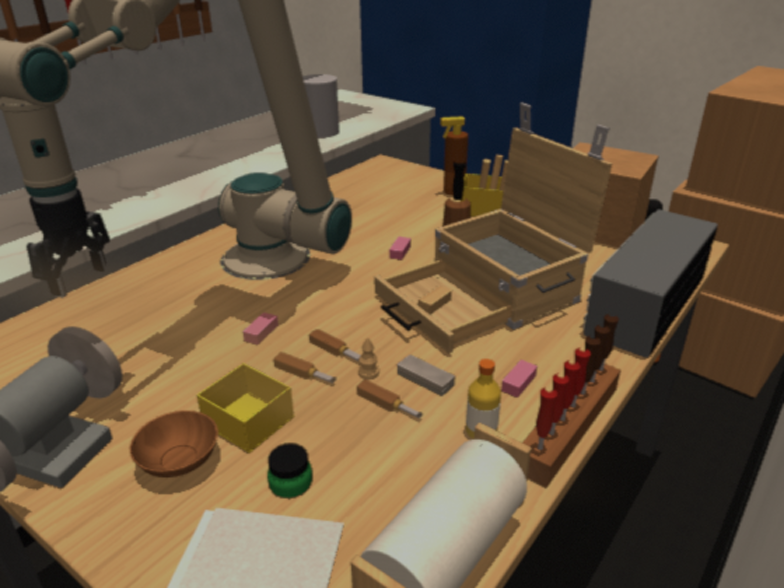

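Top view (1.4x pixels): three chisels at (433,335), (477,335) and (463,245), stone at (417,238), finial at (440,284), drawer offcut at (318,293), yellow bin at (553,325) beside the bowl. The chest's front faces image right. 
Look-alikes:
- Pink blocks at (373,170), (232,402) and (458,410) resemble the offcut. I choose the pale one in the drawer at (318,293).
- The red tools in the rack at (400,100) are not chisels.
- The dowel bin at (50,378) is not the target bin.

Now I'll measure.

```bash
cat > m.py <<'E'
from h import *
import sys
def rect(mask,d,z,fish=False,n=5,minA=60):
    cs,_=cv2.findContours(mask.astype(np.uint8),cv2.RETR_EXTERNAL,cv2.CHAIN_APPROX_NONE);out=[]
    for c in sorted(cs,key=cv2.contourArea,reverse=True)[:n]:
        if cv2.contourArea(c)<minA: continue
        P=np.array([onz(d,u,v,z,fish)[:2] for u,v in c[:,0,:]],np.float32)
        (cx,cy),(w,h),a=cv2.minAreaRect(P*1000)
        if w<h: w,h=h,w;a+=90
        m=c[:,0,:].mean(0); out.append((np.round(m),round(cx,1),round(cy,1),round(w,1),round(h,1),round(a,1)))
    return out
E
python3 - <<'E'
from m import *
import pickle
D=pickle.load(open("d0.pkl","rb"));d=D["top"];im=d["image"];hsv=cv2.cvtColor(im,cv2.COLOR_RGB2HSV)
for n,(u,v) in dict(ch1=(309,243),ch2=(341,243),ch3=(331,180),stone=(298,170),off=(227,209),bench=(320,215),drawer=(215,195),bin=(395,232),felt=(165,175),rim=(128,190)).items(): print(n,hsv[v,u])
roi=np.zeros(hsv.shape[:2],bool);roi[140:262,285:360]=1
M=(hsv[...,0]<12)&(hsv[...,1]>110)&roi
print("handles",rect(M,d,.018))
roi[:]=0;roi[145:195,285:310]=1
print("stone",rect((hsv[...,1]<80)&roi,d,.024))
roi[:]=0;roi[200:265,365:425]=1
print("bin",rect((hsv[...,0]>24)&(hsv[...,1]>170)&roi,d,.07))
roi[:]=0;roi[110:250,105:230]=1
print("felt",rect((hsv[...,1]<60)&roi,d,.064))
save(d,"pics/chest.png",crop=(75,90,285,265),s=3.6)
save(D["wrist"],"pics/w0.png")
E
```

```text
ch1 [ 13 159 106]
ch2 [ 14 176 100]
ch3 [ 12 153 108]
stone [ 20  39 117]
off [ 27 107 131]
bench [ 24 118 134]
drawer [ 21 115 135]
bin [ 33 194 142]
felt [17 22 83]
rim [ 15 111  55]
handles []
stone [(array([298., 170.]), 617.2, -162.4, 111.7, 39.8, 179.6)]
bin [(array([392., 230.]), 426.8, -441.8, 126.3, 122.0, 180.0)]
felt [(array([163., 182.]), 576.4, 238.5, 265.3, 168.4, 160.5), (array([164., 111.]), 784.8, 238.2, 170.2, 12.3, 90.3)]
```

View pics/chest.png

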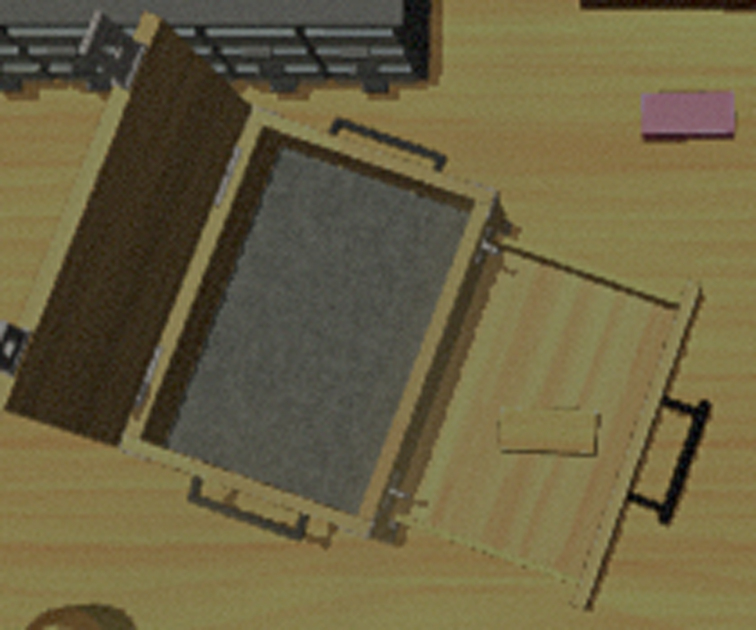

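The chest crop shows the till empty, with rim corners at (255,105), (495,192), (375,535) and (122,447). The drawer offcut sits at (549,432), the pull at (690,460), and the hasps at the top of the open lid.

```bash
python3 - <<'E'
from m import *
import pickle
D=pickle.load(open("d0.pkl","rb"));d=D["top"];im=d["image"];hsv=cv2.cvtColor(im,cv2.COLOR_RGB2HSV)
f=lambda p,z:onz(d,p[0]/3.6+75,p[1]/3.6+90,z)
R=np.array([f(p,.128) for p in((255,105),(495,192),(375,535),(122,447))]);print((R*1000).round())
print("sizes",[np.linalg.norm(R[i]-R[(i+1)%4]).round(4) for i in range(4)],"ctr",R.mean(0))
ya=(R[2]-R[1])+(R[3]-R[0]);xa=(R[0]-R[1])+(R[3]-R[2]);print(np.degrees(np.arctan2(ya[1],ya[0])),np.degrees(np.arctan2(xa[1],xa[0])))
O=np.array([f(p,.043) for p in((498,408),(600,414),(597,455),(502,450))]);print("off",(O*1000).round(),O.mean(0))
P=np.array([f(p,.032) for p in((708,405),(668,522))]);print("pull",(P*1000).round())
roi=np.zeros(hsv.shape[:2],bool);roi[140:262,302:360]=1
print("handles",rect((hsv[...,0]<19)&(hsv[...,1]>140)&(hsv[...,2]<125)&roi,d,.02))
for p in((331,153),(309,214),(338,214)):print("tip",onz(d,*p,.011))
for p in((315,203),):print("finial",onz(d,*p,.06))
b=[onz(d,u/1.4,v/1.4,.07)[:2] for u,v in((523,297),(580,296),(582,357),(527,358))];print("bin",np.round(b,3),np.mean(b,0))
S=D["scene"]
# scene check of the rim corners
print([np.round(np.array(proj(S,r))*1.4) for r in R])
E
```

```text
[[744. 278. 128.]
 [675.  87. 128.]
 [403. 176. 128.]
 [471. 373. 128.]]
sizes [np.float64(0.2039), np.float64(0.2862), np.float64(0.209), np.float64(0.2896)] ctr [0.57309021 0.22833981 0.128     ]
161.34367526369795 70.44438389946265
off [[512.  91.  43.]
 [507.   6.  43.]
 [473.   8.  43.]
 [477.  87.  43.]] [0.49211871 0.04791089 0.043     ]
pull [[516. -84.  32.]
 [418. -50.  32.]]
handles [(array([331., 182.]), 580.7, -263.3, 86.5, 27.6, 179.2), (array([341., 244.]), 392.0, -292.2, 83.0, 28.3, 7.3), (array([309., 244.]), 393.4, -196.2, 81.2, 24.2, 179.6)]
tip [ 0.67289842 -0.26719211  0.011     ]
tip [ 0.48329788 -0.19754951  0.011     ]
tip [ 0.48340822 -0.28617082  0.011     ]
finial [ 0.51133081 -0.21160818  0.06      ]
bin [[ 0.483 -0.383]
 [ 0.486 -0.504]
 [ 0.358 -0.504]
 [ 0.356 -0.389]] [ 0.42063507 -0.44479997]
[array([587., 254.]), array([517., 279.]), array([433., 230.]), array([499., 209.])]
```

jog_arm(plan=[{"az":0.95},{"az":0.95},{"az":0.94},{"dx":20,"dy":-23},{"dx":28,"dy":-32},{"dx":28,"dy":-32},{"dx":28,"dy":-32},{"dx":28,"dy":-32},{"dx":28,"dy":-32},{"dx":28,"dy":-32},{"dx":28,"dy":-32},{"dx":28,"dy":-32},{"dx":20,"dy":-23},{"dx":15,"dy":-18},{},{},{}])

```text
$.plan[0]: bad value
```

```bash
python3 - <<'E'
from m import *
d=grab("wrist");import pickle;pickle.dump(d,open("w1.pkl","wb"))
save(d,"pics/w1.png",s=1.4);s=sensors.get_state();print(s["clock"],s["position"],s["ee_rot"])
hsv=cv2.cvtColor(d["image"],cv2.COLOR_RGB2HSV)
M=((hsv[...,0]<19)&(hsv[...,1]>140)&(hsv[...,2]<135)).astype(np.uint8)
print("handles",rect(cv2.morphologyEx(M,cv2.MORPH_OPEN,np.ones((3,3))),d,.02,True,8,200))
print("grey",rect(hsv[...,1]<80,d,.022,True,8,200))
E
```

```text
0.2 [ 0.16869605 -0.5495704   0.40415435] [-5.74353990e-04  9.88933954e-01  1.48355329e-01 -1.40435198e-05]
handles [(array([414.,  19.]), 400.4, -641.4, 80.6, 27.9, 165.4)]
grey [(array([340., 273.]), -5.5, -610.5, 1607.1, 947.0, 107.0)]
```

View pics/w1.png

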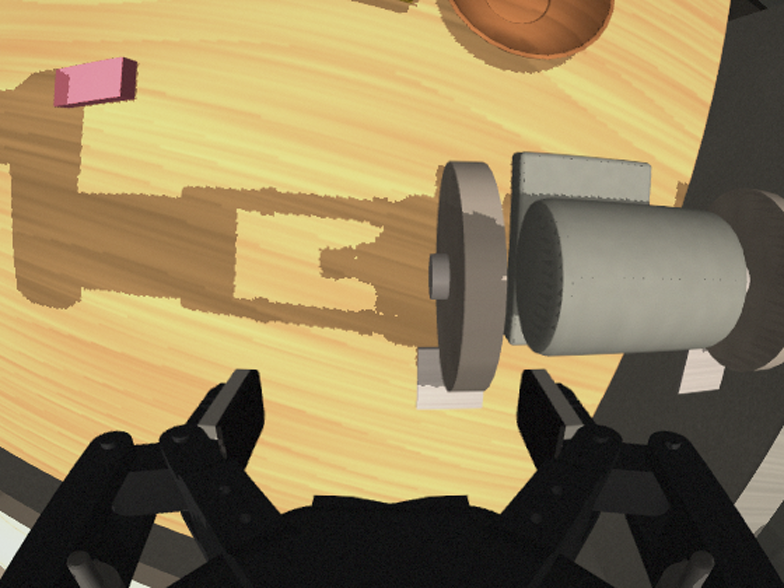

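The view shows only the grinder and bowl, because the move was refused. Rows evidently need every key.

jog_arm(plan=[{"dx":0,"dy":0,"dz":0,"ax":0,"ay":0,"az":0.95,"grip":0},{"dx":0,"dy":0,"dz":0,"ax":0,"ay":0,"az":0.95,"grip":0},{"dx":0,"dy":0,"dz":0,"ax":0,"ay":0,"az":0.94,"grip":0},{"dx":20,"dy":-23,"dz":0,"ax":0,"ay":0,"az":0,"grip":0},{"dx":25,"dy":-30,"dz":0,"ax":0,"ay":0,"az":0,"grip":0},{"dx":25,"dy":-30,"dz":0,"ax":0,"ay":0,"az":0,"grip":0},{"dx":25,"dy":-30,"dz":0,"ax":0,"ay":0,"az":0,"grip":0},{"dx":25,"dy":-30,"dz":0,"ax":0,"ay":0,"az":0,"grip":0},{"dx":25,"dy":-30,"dz":0,"ax":0,"ay":0,"az":0,"grip":0},{"dx":25,"dy":-30,"dz":0,"ax":0,"ay":0,"az":0,"grip":0},{"dx":25,"dy":-30,"dz":0,"ax":0,"ay":0,"az":0,"grip":0},{"dx":25,"dy":-30,"dz":0,"ax":0,"ay":0,"az":0,"grip":0},{"dx":25,"dy":-30,"dz":0,"ax":0,"ay":0,"az":0,"grip":0},{"dx":25,"dy":-20,"dz":0,"ax":0,"ay":0,"az":0,"grip":0},{"dx":11,"dy":-7,"dz":0,"ax":0,"ay":0,"az":0,"grip":0},{"dx":0,"dy":0,"dz":0,"ax":0,"ay":0,"az":0,"grip":0},{"dx":0,"dy":0,"dz":0,"ax":0,"ay":0,"az":0,"grip":0}])

```text
clock: 1.62
position: [0.4497, -0.2296, 0.4044]
ee_rot: [0.0, 1.0, 0.001, -0.001]
contact_force: [-0.7, -0.2, 0.3]
width: 0.0854
gripper_force: 0.0
```

```bash
python3 - <<'E'
from m import *
d=grab("wrist");import pickle;pickle.dump(d,open("w1.pkl","wb"))
save(d,"pics/w1b.png",s=1.4)
hsv=cv2.cvtColor(d["image"],cv2.COLOR_RGB2HSV)
M=((hsv[...,0]<19)&(hsv[...,1]>140)&(hsv[...,2]<150)).astype(np.uint8)
print("handles",rect(cv2.morphologyEx(M,cv2.MORPH_OPEN,np.ones((3,3))),d,.02,True,8,200))
print("grey",rect(hsv[...,1]<70,d,.022,True,8,200))
E
```

```text
handles [(array([538., 219.]), 400.4, -606.1, 143.4, 120.9, 18.6), (array([329., 220.]), 401.8, -291.8, 74.3, 28.6, 7.3), (array([249., 208.]), 416.0, -197.0, 44.5, 28.0, 179.3)]
grey [(array([301., 363.]), 68.8, -242.8, 1613.0, 559.8, 89.8), (array([526.,  62.]), 638.7, -561.9, 208.4, 145.9, 177.3), (array([217.,  39.]), 610.3, -163.8, 93.0, 44.2, 178.0), (array([126., 163.]), 474.7, -42.4, 112.3, 42.7, 160.7), (array([250., 164.]), 469.8, -199.1, 44.9, 13.8, 176.9), (array([326., 165.]), 468.7, -283.0, 44.5, 11.8, 7.0)]
```

View pics/w1b.png

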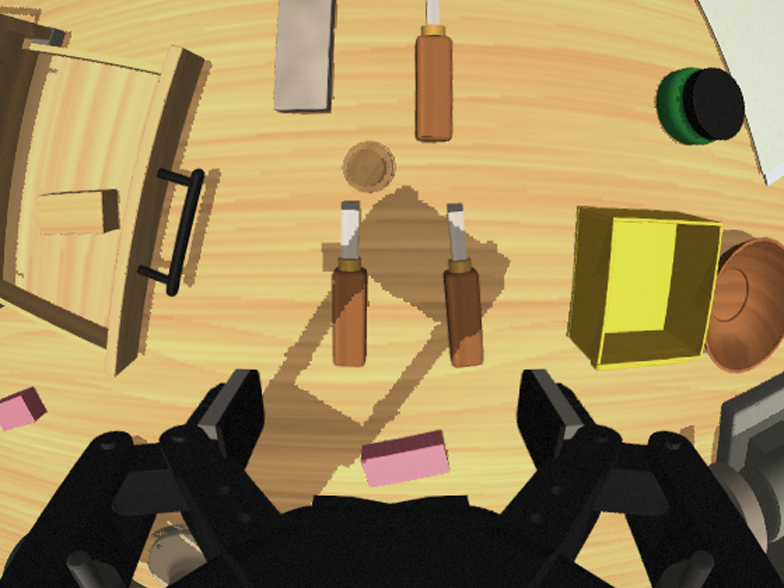

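The wrist view shows: chisel B (tip (350,202), butt (350,366)), chisel A (tip (456,203), butt (468,366)), chisel C handle (434,35–140), stone (303,50), finial (368,166), drawer offcut (75,213), bin (645,285).

```bash
python3 - <<'E'
from m import *
import pickle;d=pickle.load(open("w1.pkl","rb"))
f=lambda u,v,z:(onz(d,u/1.4,v/1.4,z,True)[:2]*1000).round(1)
print("B tip",f(350,202,.011),"ferr",f(349,259,.016),"butt",f(350,366,.018),"sides",f(333,300,.018),f(367,300,.018))
print("A tip",f(456,203,.011),"ferr",f(459,260,.016),"butt",f(468,366,.018))
print("C ferr",f(434,25,.016),"butt",f(434,140,.018),"sides",f(416,80,.018),f(453,80,.018))
print("finial base",f(371,167,.02),"stone end",f(275,110,.024),f(329,111,.024),"top",f(280,0,.024),f(332,0,.024))
print("off",f(38,196,.043),f(104,191,.043),f(109,233,.043),f(40,235,.043))
print("pull",f(198,175,.032),f(173,290,.032),"drawer front",f(178,47,.051),f(110,372,.051))
print("bin",f(577,207,.07),f(721,221,.07),f(706,357,.07),f(598,368,.07))
E
```

```text
B tip [ 490.7 -198.9] ferr [ 445.2 -197.9] butt [ 351.4 -196.6] sides [ 411.2 -184.1] [ 411.3 -212.2]
A tip [ 490.4 -283.5] ferr [ 444.7 -286.7] butt [ 351.2 -299.2]
C ferr [ 634.2 -264.5] butt [ 540.2 -264.4] sides [ 587.4 -250.3] [ 588.4 -278.9]
finial base [ 518.6 -216.1] stone end [ 565.3 -142.3] [ 562.5 -184.4] top [ 656.7 -144.7] [ 653.4 -185.8]
off [515.4  86.3] [512.3   5.9] [476.7   4.5] [479.5  89.1]
pull [517.9 -79.7] [423.8 -47.6] drawer front [619.1 -71.5] [351.5  24.3]
bin [ 496.4 -362.3] [ 494.8 -499.8] [ 374.6 -510.9] [ 370.9 -397.1]
```

jog_arm(plan=[{"dx":-18,"dy":-16,"dz":0,"ax":0,"ay":0,"az":0,"grip":0},{"dx":-17,"dy":-16,"dz":20,"ax":0,"ay":0,"az":0,"grip":0},{"dx":0,"dy":0,"dz":35,"ax":0,"ay":0,"az":0,"grip":0},{"dx":0,"dy":0,"dz":35,"ax":0,"ay":0,"az":0,"grip":0},{"dx":0,"dy":0,"dz":35,"ax":0,"ay":0,"az":0,"grip":0},{"dx":0,"dy":0,"dz":35,"ax":0,"ay":0,"az":0,"grip":0},{"dx":0,"dy":0,"dz":30,"ax":0,"ay":0,"az":0,"grip":0},{"dx":0,"dy":0,"dz":20,"ax":0,"ay":0,"az":0,"grip":0},{"dx":0,"dy":0,"dz":10,"ax":0,"ay":0,"az":0,"grip":0},{"dx":0,"dy":0,"dz":7,"ax":0,"ay":0,"az":0,"grip":0},{"dx":0,"dy":0,"dz":0,"ax":0,"ay":0,"az":0,"grip":0},{"dx":0,"dy":0,"dz":0,"ax":0,"ay":0,"az":0,"grip":1},{"dx":0,"dy":0,"dz":0,"ax":0,"ay":0,"az":0,"grip":1},{"dx":0,"dy":0,"dz":0,"ax":0,"ay":0,"az":0,"grip":1},{"dx":0,"dy":0,"dz":0,"ax":0,"ay":0,"az":0,"grip":1},{"dx":0,"dy":0,"dz":0,"ax":0,"ay":0,"az":0,"grip":1},{"dx":0,"dy":0,"dz":0,"ax":0,"ay":0,"az":0,"grip":1},{"dx":0,"dy":0,"dz":0,"ax":0,"ay":0,"az":0,"grip":1}], grip_force=60)

```text
clock: 3.17
position: [0.4149, -0.1977, 0.1787]
ee_rot: [0.001, 1.0, 0.0, 0.001]
contact_force: [-1.0, 0.7, 5.4]
width: 0.0266
gripper_force: 58.8
```

jog_arm(plan=[{"dx":0,"dy":0,"dz":-20,"ax":0,"ay":0,"az":0,"grip":1},{"dx":0,"dy":0,"dz":-40,"ax":0,"ay":0,"az":0,"grip":1},{"dx":0,"dy":0,"dz":-40,"ax":0,"ay":0,"az":0,"grip":1},{"dx":0,"dy":0,"dz":-40,"ax":0,"ay":0,"az":-1,"grip":1},{"dx":0,"dy":0,"dz":-35,"ax":0,"ay":0,"az":-1,"grip":1},{"dx":0,"dy":0,"dz":-25,"ax":0,"ay":0,"az":-1,"grip":1},{"dx":0,"dy":0,"dz":-22,"ax":0,"ay":0,"az":-1,"grip":1},{"dx":0,"dy":0,"dz":0,"ax":0,"ay":0,"az":-1,"grip":1},{"dx":0,"dy":0,"dz":0,"ax":0,"ay":0,"az":-1,"grip":1},{"dx":0,"dy":0,"dz":0,"ax":0,"ay":0,"az":-1,"grip":1},{"dx":0,"dy":0,"dz":0,"ax":0,"ay":0,"az":-1,"grip":1},{"dx":0,"dy":0,"dz":0,"ax":0,"ay":0,"az":-1,"grip":1},{"dx":0,"dy":0,"dz":0,"ax":0,"ay":0,"az":-1,"grip":1},{"dx":0,"dy":0,"dz":0,"ax":0,"ay":0,"az":-1,"grip":1},{"dx":0,"dy":0,"dz":0,"ax":0,"ay":0,"az":-0.8,"grip":1}])

```text
clock: 4.42
position: [0.4143, -0.1972, 0.3996]
ee_rot: [-0.0, 0.813, 0.582, -0.0]
contact_force: [0.4, 1.3, -1.2]
width: 0.0262
gripper_force: 59.5
```

jog_arm(plan=[{"dx":15,"dy":-3,"dz":0,"ax":0,"ay":0,"az":0,"grip":1},{"dx":30,"dy":-5,"dz":0,"ax":0,"ay":0,"az":0,"grip":1},{"dx":30,"dy":-5,"dz":0,"ax":0,"ay":0,"az":0,"grip":1},{"dx":30,"dy":-5,"dz":0,"ax":0,"ay":0,"az":0,"grip":1},{"dx":30,"dy":-5,"dz":0,"ax":0,"ay":0,"az":0,"grip":1},{"dx":30,"dy":-5,"dz":0,"ax":0,"ay":0,"az":0,"grip":1},{"dx":30,"dy":-5,"dz":0,"ax":0,"ay":0,"az":0,"grip":1},{"dx":30,"dy":-5,"dz":0,"ax":0,"ay":0,"az":0,"grip":1},{"dx":30,"dy":-5,"dz":0,"ax":0,"ay":0,"az":0,"grip":1},{"dx":30,"dy":-5,"dz":0,"ax":0,"ay":0,"az":0,"grip":1},{"dx":30,"dy":-5,"dz":0,"ax":0,"ay":0,"az":0,"grip":1},{"dx":30,"dy":-5,"dz":0,"ax":0,"ay":0,"az":0,"grip":1},{"dx":30,"dy":-5,"dz":0,"ax":0,"ay":0,"az":0,"grip":1},{"dx":30,"dy":-4,"dz":0,"ax":0,"ay":0,"az":0,"grip":1},{"dx":30,"dy":-4,"dz":0,"ax":0,"ay":0,"az":0,"grip":1},{"dx":15,"dy":0,"dz":0,"ax":0,"ay":0,"az":0,"grip":1},{"dx":0,"dy":0,"dz":0,"ax":0,"ay":0,"az":0,"grip":1},{"dx":0,"dy":0,"dz":0,"ax":0,"ay":0,"az":0,"grip":1},{"dx":0,"dy":0,"dz":0,"ax":0,"ay":0,"az":0,"grip":1}])

```text
clock: 6.0
position: [0.495, 0.2499, 0.3994]
ee_rot: [0.0, 0.815, 0.579, -0.001]
contact_force: [-0.3, 0.1, -2.2]
width: 0.0269
gripper_force: 64.4
```

```bash
python3 - <<'E'
from m import *
d=grab("wrist");import pickle;pickle.dump(d,open("w2.pkl","wb"))
save(d,"pics/w2.png",s=1.4)
print(sensors.get_state())
E
```

```text
{'clock': 6.05, 'qpos': array([ 3.41903917e-01,  2.48181709e-01,  1.55704023e+00, -9.53893989e-04,
        1.33758205e+00,  6.77644795e-01]), 'qd': array([-0.00785644, -0.00285975, -0.00134267,  0.00447793, -0.00442897,
        0.00207603]), 'effort': array([ 4.29711789e-01, -4.01976085e+01, -2.50097340e+01,  1.97200966e-02,
       -5.90626136e-03, -2.81327448e-03]), 'position': array([0.49495701, 0.24962109, 0.39954377]), 'ee_rot': array([ 2.81625979e-04,  8.15248219e-01,  5.79111180e-01, -7.09073195e-04]), 'contact_force': array([ 0.27388236, -0.18403214, -1.5914817 ]), 'moment': array([ 0.04244674,  0.00879943, -0.0722292 ]), 'gripper_force': 64.4476318359375, 'width': 0.026042561020174528}
```

View pics/w2.png

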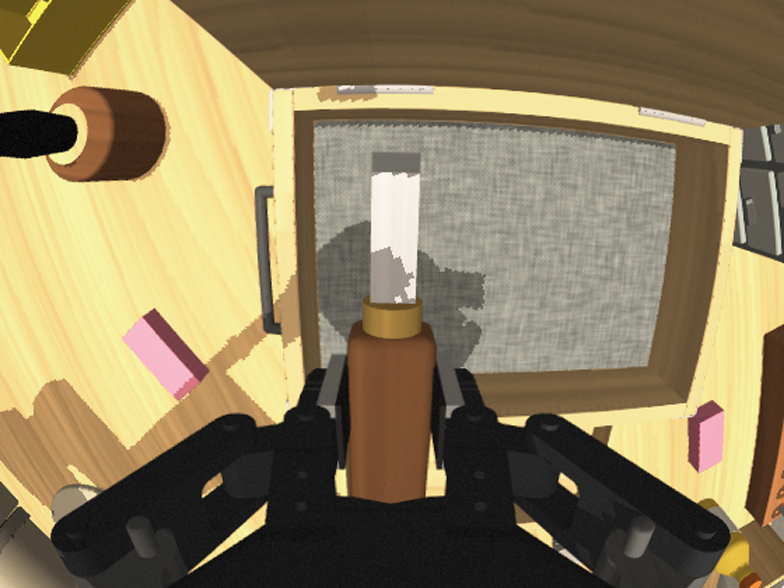

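The chisel is held straight, blade toward the hinge, over the till. Felt floor corners are at about (315,121), (677,146), (648,368) and (318,375); mallet at (105,130), clear of the hand.

```bash
python3 - <<'E'
from m import *
import pickle;d=pickle.load(open("w2.pkl","rb"))
f=lambda u,v,z:onz(d,u/1.4,v/1.4,z,True)[:2]
P=np.array([f(315,121,.064),f(677,146,.064),f(648,368,.064),f(318,375,.064)]);print(P.round(4))
print([np.linalg.norm(P[i]-P[(i+1)%4]).round(4) for i in range(4)],P.mean(0))
for a,b in((0,1),(3,2),(1,2)): v=P[a]-P[b];print(np.degrees(np.arctan2(v[1],v[0])))
Q=np.array([f(277,88,.128),f(741,128,.128),f(690,417,.128)]);print(Q.round(4),(Q[0]+Q[2])/2,np.linalg.norm(Q[0]-Q[1]),np.linalg.norm(Q[2]-Q[1]))
for a,b in((0,1),(1,2)): v=Q[a]-Q[b];print(np.degrees(np.arctan2(v[1],v[0])))
E
```

```text
[[0.4814 0.3607]
 [0.732  0.271 ]
 [0.6721 0.0997]
 [0.417  0.1894]]
[np.float64(0.2662), np.float64(0.1815), np.float64(0.2704), np.float64(0.183)] [0.57564005 0.23022578]
160.3143672057179
160.6354901195735
70.72770556514244
[[0.4762 0.3765]
 [0.7458 0.2814]
 [0.6742 0.0872]] [0.57520003 0.23188172] 0.2858480219757286 0.20695540919046304
160.56625216488146
69.74826939376001
```

jog_arm(plan=[{"dx":4,"dy":0,"dz":30,"ax":0,"ay":0,"az":0,"grip":1},{"dx":0,"dy":0,"dz":35,"ax":0,"ay":0,"az":0,"grip":1},{"dx":0,"dy":0,"dz":35,"ax":0,"ay":0,"az":0,"grip":1},{"dx":0,"dy":0,"dz":28,"ax":0,"ay":0,"az":0,"grip":1},{"dx":0,"dy":0,"dz":16,"ax":0,"ay":0,"az":0,"grip":1},{"dx":0,"dy":0,"dz":8,"ax":0,"ay":0,"az":0,"grip":1},{"dx":0,"dy":0,"dz":4,"ax":0,"ay":0,"az":0,"grip":1},{"dx":0,"dy":0,"dz":0,"ax":0,"ay":0,"az":0,"grip":1},{"dx":0,"dy":0,"dz":0,"ax":0,"ay":0,"az":0,"grip":0.35},{"dx":0,"dy":0,"dz":0,"ax":0,"ay":0,"az":0,"grip":0.35},{"dx":0,"dy":0,"dz":0,"ax":0,"ay":0,"az":0,"grip":0.35},{"dx":0,"dy":0,"dz":0,"ax":0,"ay":0,"az":0,"grip":0.35}])

```text
clock: 7.05
position: [0.5028, 0.2547, 0.2482]
ee_rot: [0.005, 0.815, 0.58, 0.009]
contact_force: [12.3, -4.1, 3.5]
width: 0.0553
gripper_force: 0.0
```

jog_arm(plan=[{"dx":0,"dy":0,"dz":-20,"ax":0,"ay":0,"az":0,"grip":0.35},{"dx":0,"dy":0,"dz":-35,"ax":0,"ay":0,"az":0,"grip":0.35},{"dx":0,"dy":0,"dz":-35,"ax":0,"ay":0,"az":0,"grip":0.35},{"dx":0,"dy":0,"dz":-35,"ax":0,"ay":0,"az":0,"grip":0.35},{"dx":0,"dy":0,"dz":-20,"ax":0,"ay":0,"az":0,"grip":0},{"dx":0,"dy":0,"dz":-11,"ax":0,"ay":0,"az":0,"grip":0},{"dx":0,"dy":0,"dz":0,"ax":0,"ay":0,"az":0,"grip":0}])

```text
clock: 7.63
position: [0.4973, 0.2548, 0.405]
ee_rot: [0.001, 0.815, 0.579, 0.005]
contact_force: [0.6, 1.1, 0.1]
width: 0.0849
gripper_force: 0.0
```

```bash
cat > go.py <<'E'
# usage: plan legs: rotation (units of az) and shift in the frame after rotation
from m import *
def leg(x,y,yaw,z,cur=None):
    s=sensors.get_state();p=s["position"];w,a,b,c=s["ee_rot"]
    th=2*np.arctan2(b,a); t=np.radians(yaw); rot=-np.degrees((t-th+np.pi)%(2*np.pi)-np.pi)/6
    d=np.array([x,y])-p[:2];X=np.array([np.cos(t),np.sin(t)]);Y=np.array([X[1],-X[0]])
    print("yaw",np.degrees(th).round(2),"az",rot.round(2),"dx %.1f dy %.1f dz %.1f"%(d@X*1e3,d@Y*1e3,(p[2]-z)*1e3),"t",s["clock"])
E
python3 - <<'E'
from go import *
import pickle
d=grab("wrist");pickle.dump(d,open("w3.pkl","wb"))
hsv=cv2.cvtColor(d["image"],cv2.COLOR_RGB2HSV)
M=((hsv[...,0]<19)&(hsv[...,1]>140)&(hsv[...,2]<150)).astype(np.uint8)
print("handles",rect(cv2.morphologyEx(M,cv2.MORPH_OPEN,np.ones((3,3))),d,.084,True,8,200))
t=grab("top");hsv=cv2.cvtColor(t["image"],cv2.COLOR_RGB2HSV)
roi=np.zeros(hsv.shape[:2],bool);roi[140:262,302:360]=1
print("handles top",rect((hsv[...,0]<19)&(hsv[...,1]>140)&(hsv[...,2]<125)&roi,t,.02))
roi[:]=0;roi[145:195,285:310]=1
print("stone",rect((hsv[...,1]<80)&roi,t,.024))
leg(.4145,-.290,7,.178)
E
```

```text
handles [(array([ 86., 106.]), 354.7, 407.1, 67.8, 67.7, 152.7), (array([275., 217.]), 490.4, 234.7, 84.2, 27.0, 69.2), (array([544., 302.]), 814.5, -51.4, 291.0, 42.3, 90.0)]
handles top [(array([341., 244.]), 392.0, -292.1, 83.1, 29.2, 6.7), (array([331., 182.]), 580.7, -263.4, 86.5, 27.6, 179.3)]
stone [(array([298., 170.]), 617.2, -162.4, 111.6, 39.8, 179.6)]
yaw 70.82 az 10.64 dx -147.7 dy 530.4 dz 222.9 t 7.7333
```

jog_arm(plan=[{"dx":0,"dy":0,"dz":0,"ax":0,"ay":0,"az":1,"grip":0},{"dx":0,"dy":0,"dz":0,"ax":0,"ay":0,"az":1,"grip":0},{"dx":0,"dy":0,"dz":0,"ax":0,"ay":0,"az":1,"grip":0},{"dx":0,"dy":0,"dz":0,"ax":0,"ay":0,"az":1,"grip":0},{"dx":0,"dy":0,"dz":0,"ax":0,"ay":0,"az":1,"grip":0},{"dx":0,"dy":0,"dz":0,"ax":0,"ay":0,"az":1,"grip":0},{"dx":0,"dy":0,"dz":0,"ax":0,"ay":0,"az":1,"grip":0},{"dx":0,"dy":0,"dz":0,"ax":0,"ay":0,"az":1,"grip":0},{"dx":0,"dy":0,"dz":0,"ax":0,"ay":0,"az":1,"grip":0},{"dx":0,"dy":0,"dz":0,"ax":0,"ay":0,"az":1,"grip":0},{"dx":0,"dy":0,"dz":0,"ax":0,"ay":0,"az":0.64,"grip":0}])

```text
clock: 8.65
position: [0.4963, 0.2544, 0.3981]
ee_rot: [0.0, 0.998, 0.059, -0.001]
contact_force: [0.4, -0.3, -0.1]
width: 0.0855
gripper_force: 0.0
```

jog_arm(plan=[{"dx":-5,"dy":15,"dz":0,"ax":0,"ay":0,"az":0,"grip":0},{"dx":-9,"dy":33,"dz":0,"ax":0,"ay":0,"az":0,"grip":0},{"dx":-9,"dy":33,"dz":0,"ax":0,"ay":0,"az":0,"grip":0},{"dx":-9,"dy":33,"dz":0,"ax":0,"ay":0,"az":0,"grip":0},{"dx":-9,"dy":33,"dz":0,"ax":0,"ay":0,"az":0,"grip":0},{"dx":-9,"dy":33,"dz":0,"ax":0,"ay":0,"az":0,"grip":0},{"dx":-9,"dy":33,"dz":0,"ax":0,"ay":0,"az":0,"grip":0},{"dx":-9,"dy":33,"dz":0,"ax":0,"ay":0,"az":0,"grip":0},{"dx":-9,"dy":33,"dz":0,"ax":0,"ay":0,"az":0,"grip":0},{"dx":-9,"dy":33,"dz":0,"ax":0,"ay":0,"az":0,"grip":0},{"dx":-9,"dy":33,"dz":0,"ax":0,"ay":0,"az":0,"grip":0},{"dx":-9,"dy":33,"dz":0,"ax":0,"ay":0,"az":0,"grip":0},{"dx":-9,"dy":33,"dz":0,"ax":0,"ay":0,"az":0,"grip":0},{"dx":-9,"dy":33,"dz":0,"ax":0,"ay":0,"az":0,"grip":0},{"dx":-9,"dy":33,"dz":0,"ax":0,"ay":0,"az":0,"grip":0},{"dx":-9,"dy":33,"dz":0,"ax":0,"ay":0,"az":0,"grip":0},{"dx":-8,"dy":20,"dz":0,"ax":0,"ay":0,"az":0,"grip":0},{"dx":0,"dy":0,"dz":0,"ax":0,"ay":0,"az":0,"grip":0},{"dx":0,"dy":0,"dz":0,"ax":0,"ay":0,"az":0,"grip":0}])

```text
clock: 10.23
position: [0.413, -0.2905, 0.3986]
ee_rot: [-0.001, 0.998, 0.06, -0.001]
contact_force: [-0.1, 1.1, -0.5]
width: 0.0853
gripper_force: 0.0
```

```bash
python3 - <<'E'
from go import *
import pickle
d=grab("wrist");pickle.dump(d,open("w4.pkl","wb"))
hsv=cv2.cvtColor(d["image"],cv2.COLOR_RGB2HSV)
M=((hsv[...,0]<19)&(hsv[...,1]>140)&(hsv[...,2]<150)).astype(np.uint8)
print("handles",rect(cv2.morphologyEx(M,cv2.MORPH_OPEN,np.ones((3,3))),d,.018,True,8,200))
leg(.4145,-.290,7,.178)
E
```

```text
handles [(array([503., 215.]), 406.7, -614.4, 145.8, 144.7, 110.0), (array([280., 192.]), 399.5, -292.5, 74.6, 27.5, 7.5)]
yaw 6.94 az -0.01 dx 1.2 dy 0.6 dz 220.8 t 10.2833
```

jog_arm(plan=[{"dx":1,"dy":1,"dz":20,"ax":0,"ay":0,"az":0,"grip":0},{"dx":0,"dy":0,"dz":35,"ax":0,"ay":0,"az":0,"grip":0},{"dx":0,"dy":0,"dz":35,"ax":0,"ay":0,"az":0,"grip":0},{"dx":0,"dy":0,"dz":35,"ax":0,"ay":0,"az":0,"grip":0},{"dx":0,"dy":0,"dz":35,"ax":0,"ay":0,"az":0,"grip":0},{"dx":0,"dy":0,"dz":30,"ax":0,"ay":0,"az":0,"grip":0},{"dx":0,"dy":0,"dz":18,"ax":0,"ay":0,"az":0,"grip":0},{"dx":0,"dy":0,"dz":9,"ax":0,"ay":0,"az":0,"grip":0},{"dx":0,"dy":0,"dz":4,"ax":0,"ay":0,"az":0,"grip":0},{"dx":0,"dy":0,"dz":0,"ax":0,"ay":0,"az":0,"grip":0},{"dx":0,"dy":0,"dz":0,"ax":0,"ay":0,"az":0,"grip":1},{"dx":0,"dy":0,"dz":0,"ax":0,"ay":0,"az":0,"grip":1},{"dx":0,"dy":0,"dz":0,"ax":0,"ay":0,"az":0,"grip":1},{"dx":0,"dy":0,"dz":0,"ax":0,"ay":0,"az":0,"grip":1},{"dx":0,"dy":0,"dz":0,"ax":0,"ay":0,"az":0,"grip":1},{"dx":0,"dy":0,"dz":0,"ax":0,"ay":0,"az":0,"grip":1},{"dx":0,"dy":0,"dz":0,"ax":0,"ay":0,"az":0,"grip":1}])

```text
clock: 11.7
position: [0.4156, -0.2908, 0.1797]
ee_rot: [0.001, 0.998, 0.061, 0.001]
contact_force: [-0.4, 0.0, 5.9]
width: 0.0263
gripper_force: 60.2
```

jog_arm(plan=[{"dx":0,"dy":0,"dz":-20,"ax":0,"ay":0,"az":0,"grip":1},{"dx":0,"dy":0,"dz":-40,"ax":0,"ay":0,"az":0,"grip":1},{"dx":0,"dy":0,"dz":-40,"ax":0,"ay":0,"az":0,"grip":1},{"dx":0,"dy":0,"dz":-40,"ax":0,"ay":0,"az":-1,"grip":1},{"dx":0,"dy":0,"dz":-35,"ax":0,"ay":0,"az":-1,"grip":1},{"dx":0,"dy":0,"dz":-25,"ax":0,"ay":0,"az":-1,"grip":1},{"dx":0,"dy":0,"dz":-21,"ax":0,"ay":0,"az":-1,"grip":1},{"dx":0,"dy":0,"dz":0,"ax":0,"ay":0,"az":-1,"grip":1},{"dx":0,"dy":0,"dz":0,"ax":0,"ay":0,"az":-1,"grip":1},{"dx":0,"dy":0,"dz":0,"ax":0,"ay":0,"az":-1,"grip":1},{"dx":0,"dy":0,"dz":0,"ax":0,"ay":0,"az":-1,"grip":1},{"dx":0,"dy":0,"dz":0,"ax":0,"ay":0,"az":-1,"grip":1},{"dx":0,"dy":0,"dz":0,"ax":0,"ay":0,"az":-1,"grip":1},{"dx":0,"dy":0,"dz":0,"ax":0,"ay":0,"az":-0.58,"grip":1}])

```text
clock: 12.87
position: [0.415, -0.2902, 0.3994]
ee_rot: [-0.0, 0.816, 0.579, -0.0]
contact_force: [-0.2, -0.4, -1.9]
width: 0.0263
gripper_force: 59.5
```

jog_arm(plan=[{"dx":20,"dy":-1,"dz":0,"ax":0,"ay":0,"az":0,"grip":1},{"dx":33,"dy":-2,"dz":0,"ax":0,"ay":0,"az":0,"grip":1},{"dx":33,"dy":-2,"dz":0,"ax":0,"ay":0,"az":0,"grip":1},{"dx":33,"dy":-2,"dz":0,"ax":0,"ay":0,"az":0,"grip":1},{"dx":33,"dy":-2,"dz":0,"ax":0,"ay":0,"az":0,"grip":1},{"dx":33,"dy":-2,"dz":0,"ax":0,"ay":0,"az":0,"grip":1},{"dx":33,"dy":-2,"dz":0,"ax":0,"ay":0,"az":0,"grip":1},{"dx":33,"dy":-2,"dz":0,"ax":0,"ay":0,"az":0,"grip":1},{"dx":33,"dy":-2,"dz":0,"ax":0,"ay":0,"az":0,"grip":1},{"dx":33,"dy":-2,"dz":0,"ax":0,"ay":0,"az":0,"grip":1},{"dx":33,"dy":-2,"dz":0,"ax":0,"ay":0,"az":0,"grip":1},{"dx":33,"dy":-2,"dz":0,"ax":0,"ay":0,"az":0,"grip":1},{"dx":33,"dy":-2,"dz":0,"ax":0,"ay":0,"az":0,"grip":1},{"dx":33,"dy":-1,"dz":0,"ax":0,"ay":0,"az":0,"grip":1},{"dx":33,"dy":0,"dz":0,"ax":0,"ay":0,"az":0,"grip":1},{"dx":33,"dy":0,"dz":0,"ax":0,"ay":0,"az":0,"grip":1},{"dx":26,"dy":0,"dz":0,"ax":0,"ay":0,"az":0,"grip":1},{"dx":0,"dy":0,"dz":0,"ax":0,"ay":0,"az":0,"grip":1},{"dx":0,"dy":0,"dz":0,"ax":0,"ay":0,"az":0,"grip":1},{"dx":0,"dy":0,"dz":0,"ax":0,"ay":0,"az":0,"grip":1}])

```text
clock: 14.53
position: [0.5713, 0.2278, 0.3991]
ee_rot: [0.0, 0.817, 0.577, -0.001]
contact_force: [-0.5, -0.4, -0.1]
width: 0.0261
gripper_force: 59.5
```

```bash
cat >> go.py <<'E'
C=np.array([.5755,.2308]);XH=np.array([np.cos(np.radians(70.5)),np.sin(np.radians(70.5))]);YH=np.array([-XH[1],XH[0]])
def ch(x,y): return C+x*XH+y*YH
def toch(p): q=np.array(p[:2])-C; return (q@XH).round(4),(q@YH).round(4)
E
python3 - <<'E'
from go import *
x,y=ch(-.004,.005); leg(x,y,70.5,.243)
d=grab("wrist");save(d,"pics/w5.png")
hsv=cv2.cvtColor(d["image"],cv2.COLOR_RGB2HSV)
M=((hsv[...,0]<19)&(hsv[...,1]>140)&(hsv[...,2]<150)).astype(np.uint8)
print("handles",rect(cv2.morphologyEx(M,cv2.MORPH_OPEN,np.ones((3,3))),d,.24,True,8,200))
print(sensors.get_state()["width"])
E
```

```text
yaw 70.48 az -0.0 dx 0.3 dy -2.1 dz 156.1 t 14.5333
handles [(array([278., 293.]), 567.9, 217.4, 70.4, 27.0, 70.1), (array([ 34., 110.]), 490.0, 344.6, 39.5, 30.6, 152.5), (array([523., 296.]), 709.3, 145.0, 115.3, 35.3, 89.6), (array([552., 370.]), 746.9, 36.7, 157.3, 25.6, 104.8), (array([203., 226.]), 548.5, 265.6, 27.0, 13.4, 66.6)]
0.026367924376728604
```

jog_arm(plan=[{"dx":0,"dy":-2,"dz":30,"ax":0,"ay":0,"az":0,"grip":1},{"dx":0,"dy":0,"dz":35,"ax":0,"ay":0,"az":0,"grip":1},{"dx":0,"dy":0,"dz":35,"ax":0,"ay":0,"az":0,"grip":1},{"dx":0,"dy":0,"dz":28,"ax":0,"ay":0,"az":0,"grip":1},{"dx":0,"dy":0,"dz":16,"ax":0,"ay":0,"az":0,"grip":1},{"dx":0,"dy":0,"dz":8,"ax":0,"ay":0,"az":0,"grip":1},{"dx":0,"dy":0,"dz":3,"ax":0,"ay":0,"az":0,"grip":1},{"dx":0,"dy":0,"dz":0,"ax":0,"ay":0,"az":0,"grip":1},{"dx":0,"dy":0,"dz":0,"ax":0,"ay":0,"az":0,"grip":0.4},{"dx":0,"dy":0,"dz":0,"ax":0,"ay":0,"az":0,"grip":0.4},{"dx":0,"dy":0,"dz":0,"ax":0,"ay":0,"az":0,"grip":0.4},{"dx":0,"dy":0,"dz":0,"ax":0,"ay":0,"az":0,"grip":0.4},{"dx":0,"dy":0,"dz":-20,"ax":0,"ay":0,"az":0,"grip":0.4},{"dx":0,"dy":0,"dz":-35,"ax":0,"ay":0,"az":0,"grip":0.4},{"dx":0,"dy":0,"dz":-35,"ax":0,"ay":0,"az":0,"grip":0.4},{"dx":0,"dy":0,"dz":-35,"ax":0,"ay":0,"az":0,"grip":0},{"dx":0,"dy":0,"dz":-20,"ax":0,"ay":0,"az":0,"grip":0},{"dx":0,"dy":0,"dz":-10,"ax":0,"ay":0,"az":0,"grip":0}])

```text
clock: 16.08
position: [0.5703, 0.2291, 0.4043]
ee_rot: [0.001, 0.817, 0.577, 0.004]
contact_force: [0.1, 0.1, -0.0]
width: 0.0847
gripper_force: 0.0
```

jog_arm(plan=[{"dx":0,"dy":0,"dz":0,"ax":0,"ay":0,"az":1,"grip":0},{"dx":0,"dy":0,"dz":0,"ax":0,"ay":0,"az":1,"grip":0},{"dx":0,"dy":0,"dz":0,"ax":0,"ay":0,"az":1,"grip":0},{"dx":0,"dy":0,"dz":0,"ax":0,"ay":0,"az":1,"grip":0},{"dx":0,"dy":0,"dz":0,"ax":0,"ay":0,"az":1,"grip":0},{"dx":0,"dy":0,"dz":0,"ax":0,"ay":0,"az":1,"grip":0},{"dx":0,"dy":0,"dz":0,"ax":0,"ay":0,"az":1,"grip":0},{"dx":0,"dy":0,"dz":0,"ax":0,"ay":0,"az":1,"grip":0},{"dx":0,"dy":0,"dz":0,"ax":0,"ay":0,"az":1,"grip":0},{"dx":0,"dy":0,"dz":0,"ax":0,"ay":0,"az":1,"grip":0},{"dx":0,"dy":0,"dz":0,"ax":0,"ay":0,"az":1,"grip":0},{"dx":0,"dy":0,"dz":0,"ax":0,"ay":0,"az":0.8,"grip":0}])

```text
clock: 17.08
position: [0.5696, 0.2288, 0.3986]
ee_rot: [0.0, 1.0, -0.005, -0.001]
contact_force: [-0.5, 0.3, 0.0]
width: 0.0854
gripper_force: 0.0
```

jog_arm(plan=[{"dx":0,"dy":15,"dz":0,"ax":0,"ay":0,"az":0,"grip":0},{"dx":0,"dy":33,"dz":0,"ax":0,"ay":0,"az":0,"grip":0},{"dx":0,"dy":33,"dz":0,"ax":0,"ay":0,"az":0,"grip":0},{"dx":0,"dy":33,"dz":0,"ax":0,"ay":0,"az":0,"grip":0},{"dx":0,"dy":33,"dz":0,"ax":0,"ay":0,"az":0,"grip":0},{"dx":0,"dy":33,"dz":0,"ax":0,"ay":0,"az":0,"grip":0},{"dx":0,"dy":33,"dz":0,"ax":0,"ay":0,"az":0,"grip":0},{"dx":0,"dy":33,"dz":0,"ax":0,"ay":0,"az":0,"grip":0},{"dx":0,"dy":33,"dz":0,"ax":0,"ay":0,"az":0,"grip":0},{"dx":0,"dy":33,"dz":0,"ax":0,"ay":0,"az":0,"grip":0},{"dx":0,"dy":33,"dz":0,"ax":0,"ay":0,"az":0,"grip":0},{"dx":0,"dy":33,"dz":0,"ax":0,"ay":0,"az":0,"grip":0},{"dx":0,"dy":33,"dz":0,"ax":0,"ay":0,"az":0,"grip":0},{"dx":0,"dy":33,"dz":0,"ax":0,"ay":0,"az":0,"grip":0},{"dx":0,"dy":33,"dz":0,"ax":0,"ay":0,"az":0,"grip":0},{"dx":0,"dy":16,"dz":0,"ax":0,"ay":0,"az":0,"grip":0},{"dx":0,"dy":0,"dz":0,"ax":0,"ay":0,"az":0,"grip":0},{"dx":0,"dy":0,"dz":0,"ax":0,"ay":0,"az":0,"grip":0}])

```text
clock: 18.58
position: [0.5663, -0.2649, 0.3989]
ee_rot: [-0.001, 1.0, -0.003, -0.001]
contact_force: [0.6, 0.3, -0.6]
width: 0.0853
gripper_force: 0.0
```

```bash
python3 - <<'E'
from go import *
import pickle
leg(.604,-.2645,-.5,.178)
d=grab("wrist");pickle.dump(d,open("w6.pkl","wb"));save(d,"pics/w6.png",s=1.2)
hsv=cv2.cvtColor(d["image"],cv2.COLOR_RGB2HSV)
M=((hsv[...,0]<19)&(hsv[...,1]>140)&(hsv[...,2]<150)).astype(np.uint8)
print("handles",rect(cv2.morphologyEx(M,cv2.MORPH_OPEN,np.ones((3,3))),d,.018,True,8,200))
print("grey",rect(hsv[...,1]<70,d,.023,True,8,200))
t=grab("top");pickle.dump(t,open("t6.pkl","wb"))
hsv=cv2.cvtColor(t["image"],cv2.COLOR_RGB2HSV)
roi=np.zeros(hsv.shape[:2],bool);roi[90:262,105:230]=1
print("till handles",[(r,toch(np.array(r[1:3])/1000)) for r in rect((hsv[...,0]<17)&(hsv[...,1]>140)&roi,t,.082)])
E
```

```text
yaw -0.39 az 0.02 dx 37.7 dy -0.8 dz 220.9 t 18.5833
handles [(array([515., 289.]), 396.7, -639.3, 142.4, 97.5, 9.7), (array([278., 171.]), 579.4, -264.1, 77.8, 27.6, 0.1)]
grey [(array([293., 363.]), 193.5, -268.4, 1583.2, 549.1, 89.6), (array([530., 116.]), 660.2, -618.2, 204.2, 146.7, 28.6), (array([186., 135.]), 620.2, -165.1, 108.9, 46.1, 178.5), (array([481., 166.]), 590.9, -523.7, 75.4, 66.8, 70.3), (array([113., 258.]), 471.7, -42.1, 113.7, 42.8, 160.2), (array([235.,   5.]), 760.8, -219.5, 51.7, 17.1, 86.2), (array([277., 100.]), 656.4, -263.7, 43.7, 9.4, 179.7)]
till handles [((array([173., 185.]), 561.1, 207.0, 82.2, 26.1, 70.3), (np.float64(-0.0272), np.float64(0.0056))), ((array([162., 210.]), 488.0, 233.3, 84.4, 25.3, 69.5), (np.float64(-0.0269), np.float64(0.0833)))]
```

jog_arm(plan=[{"dx":15,"dy":-1,"dz":0,"ax":0,"ay":0,"az":0,"grip":0},{"dx":23,"dy":0,"dz":20,"ax":0,"ay":0,"az":0,"grip":0},{"dx":0,"dy":0,"dz":35,"ax":0,"ay":0,"az":0,"grip":0},{"dx":0,"dy":0,"dz":35,"ax":0,"ay":0,"az":0,"grip":0},{"dx":0,"dy":0,"dz":35,"ax":0,"ay":0,"az":0,"grip":0},{"dx":0,"dy":0,"dz":35,"ax":0,"ay":0,"az":0,"grip":0},{"dx":0,"dy":0,"dz":30,"ax":0,"ay":0,"az":0,"grip":0},{"dx":0,"dy":0,"dz":18,"ax":0,"ay":0,"az":0,"grip":0},{"dx":0,"dy":0,"dz":9,"ax":0,"ay":0,"az":0,"grip":0},{"dx":0,"dy":0,"dz":4,"ax":0,"ay":0,"az":0,"grip":0},{"dx":0,"dy":0,"dz":0,"ax":0,"ay":0,"az":0,"grip":0},{"dx":0,"dy":0,"dz":0,"ax":0,"ay":0,"az":0,"grip":1},{"dx":0,"dy":0,"dz":0,"ax":0,"ay":0,"az":0,"grip":1},{"dx":0,"dy":0,"dz":0,"ax":0,"ay":0,"az":0,"grip":1},{"dx":0,"dy":0,"dz":0,"ax":0,"ay":0,"az":0,"grip":1},{"dx":0,"dy":0,"dz":0,"ax":0,"ay":0,"az":0,"grip":1},{"dx":0,"dy":0,"dz":0,"ax":0,"ay":0,"az":0,"grip":1},{"dx":0,"dy":0,"dz":0,"ax":0,"ay":0,"az":0,"grip":1}])

```text
clock: 20.18
position: [0.6053, -0.2638, 0.1799]
ee_rot: [0.001, 1.0, -0.003, 0.001]
contact_force: [-0.2, 0.5, 6.3]
width: 0.0265
gripper_force: 60.4
```

jog_arm(plan=[{"dx":0,"dy":0,"dz":-20,"ax":0,"ay":0,"az":0,"grip":1},{"dx":0,"dy":0,"dz":-40,"ax":0,"ay":0,"az":0,"grip":1},{"dx":0,"dy":0,"dz":-40,"ax":0,"ay":0,"az":0,"grip":1},{"dx":0,"dy":0,"dz":-40,"ax":0,"ay":0,"az":-1,"grip":1},{"dx":0,"dy":0,"dz":-35,"ax":0,"ay":0,"az":-1,"grip":1},{"dx":0,"dy":0,"dz":-25,"ax":0,"ay":0,"az":-1,"grip":1},{"dx":0,"dy":0,"dz":-21,"ax":0,"ay":0,"az":-1,"grip":1},{"dx":0,"dy":0,"dz":0,"ax":0,"ay":0,"az":-1,"grip":1},{"dx":0,"dy":0,"dz":0,"ax":0,"ay":0,"az":-1,"grip":1},{"dx":0,"dy":0,"dz":0,"ax":0,"ay":0,"az":-1,"grip":1},{"dx":0,"dy":0,"dz":0,"ax":0,"ay":0,"az":-1,"grip":1},{"dx":0,"dy":0,"dz":0,"ax":0,"ay":0,"az":-1,"grip":1},{"dx":0,"dy":0,"dz":0,"ax":0,"ay":0,"az":-1,"grip":1},{"dx":0,"dy":0,"dz":0,"ax":0,"ay":0,"az":-1,"grip":1},{"dx":0,"dy":0,"dz":0,"ax":0,"ay":0,"az":-0.82,"grip":1}])

```text
clock: 21.43
position: [0.6047, -0.2633, 0.3988]
ee_rot: [-0.001, 0.815, 0.58, -0.0]
contact_force: [0.1, -0.4, -1.8]
width: 0.0264
gripper_force: 59.6
```

jog_arm(plan=[{"dx":18,"dy":-5,"dz":0,"ax":0,"ay":0,"az":0,"grip":1},{"dx":30,"dy":-8,"dz":0,"ax":0,"ay":0,"az":0,"grip":1},{"dx":30,"dy":-8,"dz":0,"ax":0,"ay":0,"az":0,"grip":1},{"dx":30,"dy":-8,"dz":0,"ax":0,"ay":0,"az":0,"grip":1},{"dx":30,"dy":-8,"dz":0,"ax":0,"ay":0,"az":0,"grip":1},{"dx":30,"dy":-8,"dz":0,"ax":0,"ay":0,"az":0,"grip":1},{"dx":30,"dy":-8,"dz":0,"ax":0,"ay":0,"az":0,"grip":1},{"dx":30,"dy":-8,"dz":0,"ax":0,"ay":0,"az":0,"grip":1},{"dx":30,"dy":-8,"dz":0,"ax":0,"ay":0,"az":0,"grip":1},{"dx":30,"dy":-8,"dz":0,"ax":0,"ay":0,"az":0,"grip":1},{"dx":30,"dy":-8,"dz":0,"ax":0,"ay":0,"az":0,"grip":1},{"dx":30,"dy":-8,"dz":0,"ax":0,"ay":0,"az":0,"grip":1},{"dx":30,"dy":-8,"dz":0,"ax":0,"ay":0,"az":0,"grip":1},{"dx":30,"dy":-8,"dz":0,"ax":0,"ay":0,"az":0,"grip":1},{"dx":30,"dy":-8,"dz":0,"ax":0,"ay":0,"az":0,"grip":1},{"dx":15,"dy":-5,"dz":0,"ax":0,"ay":0,"az":0,"grip":1},{"dx":0,"dy":0,"dz":0,"ax":0,"ay":0,"az":0,"grip":1},{"dx":0,"dy":0,"dz":0,"ax":0,"ay":0,"az":0,"grip":1},{"dx":0,"dy":0,"dz":0,"ax":0,"ay":0,"az":0,"grip":1}])

```text
clock: 23.02
position: [0.6404, 0.2033, 0.3992]
ee_rot: [0.0, 0.816, 0.578, -0.001]
contact_force: [0.2, 0.6, -0.9]
width: 0.0267
gripper_force: 59.6
```

```bash
python3 - <<'E'
from go import *
x,y=ch(-.004,-.07); leg(x,y,70.5,.243)
E
```

```text
yaw 70.55 az 0.01 dx 0.3 dy -0.4 dz 156.2 t 23.0167
```

jog_arm(plan=[{"dx":0,"dy":0,"dz":30,"ax":0,"ay":0,"az":0,"grip":1},{"dx":0,"dy":0,"dz":35,"ax":0,"ay":0,"az":0,"grip":1},{"dx":0,"dy":0,"dz":35,"ax":0,"ay":0,"az":0,"grip":1},{"dx":0,"dy":0,"dz":28,"ax":0,"ay":0,"az":0,"grip":1},{"dx":0,"dy":0,"dz":16,"ax":0,"ay":0,"az":0,"grip":1},{"dx":0,"dy":0,"dz":8,"ax":0,"ay":0,"az":0,"grip":1},{"dx":0,"dy":0,"dz":3,"ax":0,"ay":0,"az":0,"grip":1},{"dx":0,"dy":0,"dz":0,"ax":0,"ay":0,"az":0,"grip":1},{"dx":0,"dy":0,"dz":0,"ax":0,"ay":0,"az":0,"grip":0.4},{"dx":0,"dy":0,"dz":0,"ax":0,"ay":0,"az":0,"grip":0.4},{"dx":0,"dy":0,"dz":0,"ax":0,"ay":0,"az":0,"grip":0.4},{"dx":0,"dy":0,"dz":0,"ax":0,"ay":0,"az":0,"grip":0.4},{"dx":0,"dy":0,"dz":-20,"ax":0,"ay":0,"az":0,"grip":0.4},{"dx":0,"dy":0,"dz":-35,"ax":0,"ay":0,"az":0,"grip":0.4},{"dx":0,"dy":0,"dz":-35,"ax":0,"ay":0,"az":0,"grip":0.4},{"dx":0,"dy":0,"dz":-35,"ax":0,"ay":0,"az":0,"grip":0},{"dx":0,"dy":0,"dz":-20,"ax":0,"ay":0,"az":0,"grip":0},{"dx":0,"dy":0,"dz":-10,"ax":0,"ay":0,"az":0,"grip":0}])

```text
clock: 24.52
position: [0.6408, 0.2047, 0.4046]
ee_rot: [0.002, 0.816, 0.578, 0.004]
contact_force: [-0.5, -0.5, 0.1]
width: 0.0842
gripper_force: 0.0
```

jog_arm(plan=[{"dx":0,"dy":0,"dz":0,"ax":0,"ay":0,"az":-1,"grip":0},{"dx":0,"dy":0,"dz":0,"ax":0,"ay":0,"az":-1,"grip":0},{"dx":0,"dy":0,"dz":0,"ax":0,"ay":0,"az":-0.9,"grip":0},{"dx":-18,"dy":-14,"dz":0,"ax":0,"ay":0,"az":0,"grip":0},{"dx":-25,"dy":-22,"dz":0,"ax":0,"ay":0,"az":0,"grip":0},{"dx":-25,"dy":-22,"dz":0,"ax":0,"ay":0,"az":0,"grip":0},{"dx":-25,"dy":-22,"dz":0,"ax":0,"ay":0,"az":0,"grip":0},{"dx":-25,"dy":-22,"dz":0,"ax":0,"ay":0,"az":0,"grip":0},{"dx":-25,"dy":-22,"dz":0,"ax":0,"ay":0,"az":0,"grip":0},{"dx":-20,"dy":-15,"dz":0,"ax":0,"ay":0,"az":0,"grip":0},{"dx":0,"dy":0,"dz":0,"ax":0,"ay":0,"az":0,"grip":0},{"dx":0,"dy":0,"dz":0,"ax":0,"ay":0,"az":0,"grip":0}])

```text
clock: 25.52
position: [0.4949, 0.0458, 0.3994]
ee_rot: [-0.0, 0.72, 0.694, -0.0]
contact_force: [0.7, 0.1, 0.0]
width: 0.0856
gripper_force: 0.0
```

```bash
python3 - <<'E'
from go import *
import pickle
leg(.496,.046,88,.195)
d=grab("wrist");pickle.dump(d,open("w7.pkl","wb"));save(d,"pics/w7.png",s=1.4)
t=grab("top")
hsv=cv2.cvtColor(t["image"],cv2.COLOR_RGB2HSV)
roi=np.zeros(hsv.shape[:2],bool);roi[90:262,105:230]=1
print("till handles",[(r,toch(np.array(r[1:3])/1000)) for r in rect((hsv[...,0]<17)&(hsv[...,1]>140)&roi,t,.082)])
E
```

```text
yaw 87.87 az -0.02 dx 0.3 dy 1.0 dz 204.4 t 25.5167
till handles [((array([161., 210.]), 489.6, 236.7, 77.1, 26.4, 68.8), (np.float64(-0.0231), np.float64(0.0829))), ((array([166., 183.]), 566.8, 223.1, 48.1, 25.5, 68.2), (np.float64(-0.0102), np.float64(0.0056))), ((array([173., 158.]), 640.1, 205.8, 32.3, 26.5, 69.8), (np.float64(-0.002), np.float64(-0.0692)))]
```

View pics/w7.png

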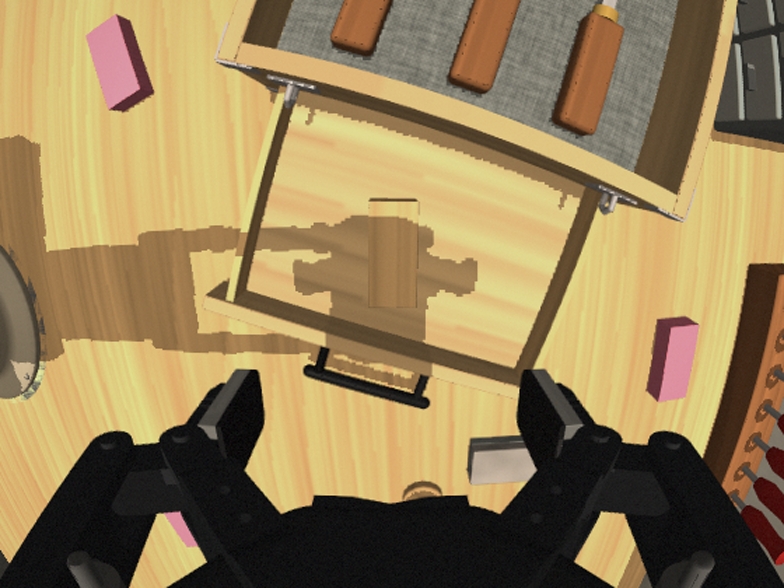

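All three chisels lie in the till, side by side. The pale offcut is at (393,253) in the drawer, squarely under the hand.

jog_arm(plan=[{"dx":0,"dy":2,"dz":20,"ax":0,"ay":0,"az":0,"grip":0},{"dx":0,"dy":0,"dz":35,"ax":0,"ay":0,"az":0,"grip":0},{"dx":0,"dy":0,"dz":35,"ax":0,"ay":0,"az":0,"grip":0},{"dx":0,"dy":0,"dz":35,"ax":0,"ay":0,"az":0,"grip":0},{"dx":0,"dy":0,"dz":35,"ax":0,"ay":0,"az":0,"grip":0},{"dx":0,"dy":0,"dz":25,"ax":0,"ay":0,"az":0,"grip":0},{"dx":0,"dy":0,"dz":12,"ax":0,"ay":0,"az":0,"grip":0},{"dx":0,"dy":0,"dz":7,"ax":0,"ay":0,"az":0,"grip":0},{"dx":0,"dy":0,"dz":0,"ax":0,"ay":0,"az":0,"grip":0},{"dx":0,"dy":0,"dz":0,"ax":0,"ay":0,"az":0,"grip":1},{"dx":0,"dy":0,"dz":0,"ax":0,"ay":0,"az":0,"grip":1},{"dx":0,"dy":0,"dz":0,"ax":0,"ay":0,"az":0,"grip":1},{"dx":0,"dy":0,"dz":0,"ax":0,"ay":0,"az":0,"grip":1},{"dx":0,"dy":0,"dz":0,"ax":0,"ay":0,"az":0,"grip":1},{"dx":0,"dy":0,"dz":0,"ax":0,"ay":0,"az":0,"grip":1}])

```text
clock: 26.87
position: [0.4983, 0.0463, 0.197]
ee_rot: [0.001, 0.719, 0.695, 0.001]
contact_force: [0.1, 0.1, 6.3]
width: 0.0344
gripper_force: 61.0
```

jog_arm(plan=[{"dx":0,"dy":0,"dz":-20,"ax":0,"ay":0,"az":0,"grip":1},{"dx":0,"dy":0,"dz":-35,"ax":0,"ay":0,"az":0,"grip":1},{"dx":0,"dy":0,"dz":-35,"ax":0,"ay":0,"az":0,"grip":1},{"dx":0,"dy":0,"dz":-35,"ax":0,"ay":0,"az":0,"grip":1},{"dx":-20,"dy":-2,"dz":-35,"ax":0,"ay":0,"az":0,"grip":1},{"dx":-33,"dy":-4,"dz":-20,"ax":0,"ay":0,"az":0,"grip":1},{"dx":-33,"dy":-4,"dz":0,"ax":0,"ay":0,"az":0,"grip":1},{"dx":-33,"dy":-4,"dz":0,"ax":0,"ay":0,"az":0,"grip":1},{"dx":-33,"dy":-4,"dz":0,"ax":0,"ay":0,"az":0,"grip":1},{"dx":-33,"dy":-4,"dz":0,"ax":0,"ay":0,"az":0,"grip":1},{"dx":-33,"dy":-4,"dz":0,"ax":0,"ay":0,"az":0,"grip":1},{"dx":-33,"dy":-4,"dz":0,"ax":0,"ay":0,"az":0,"grip":1},{"dx":-33,"dy":-4,"dz":0,"ax":0,"ay":0,"az":0,"grip":1},{"dx":-33,"dy":-3,"dz":0,"ax":0,"ay":0,"az":0,"grip":1},{"dx":-33,"dy":-3,"dz":0,"ax":0,"ay":0,"az":0,"grip":1},{"dx":-33,"dy":-3,"dz":0,"ax":0,"ay":0,"az":0,"grip":1},{"dx":-33,"dy":-3,"dz":0,"ax":0,"ay":0,"az":0,"grip":1},{"dx":-33,"dy":-3,"dz":0,"ax":0,"ay":0,"az":0,"grip":1},{"dx":-33,"dy":-3,"dz":0,"ax":0,"ay":0,"az":0,"grip":1},{"dx":-10,"dy":0,"dz":0,"ax":0,"ay":0,"az":0,"grip":1}])

```text
clock: 28.53
position: [0.4274, -0.4481, 0.3754]
ee_rot: [0.001, 0.721, 0.693, -0.001]
contact_force: [0.2, -1.0, -1.1]
width: 0.0349
gripper_force: 60.2
```

```bash
python3 - <<'E'
from go import *
import pickle
d=grab("wrist");pickle.dump(d,open("w8.pkl","wb"))
hsv=cv2.cvtColor(d["image"],cv2.COLOR_RGB2HSV)
M=((hsv[...,0]>24)&(hsv[...,0]<36)&(hsv[...,1]>185)).astype(np.uint8)
for r in rect(cv2.morphologyEx(M,cv2.MORPH_OPEN,np.ones((3,3))),d,.07,True,4,300):print(r)
ys,xs=np.nonzero(M);
leg(.427,-.443,88,.25);print(sensors.get_state()["width"])
save(d,"pics/w8.png")
E
```

```text
yaw 87.77 az -0.04 dx 4.9 dy -0.8 dz 125.2 t 28.5833
0.034505744678039046
```

View pics/w8.png

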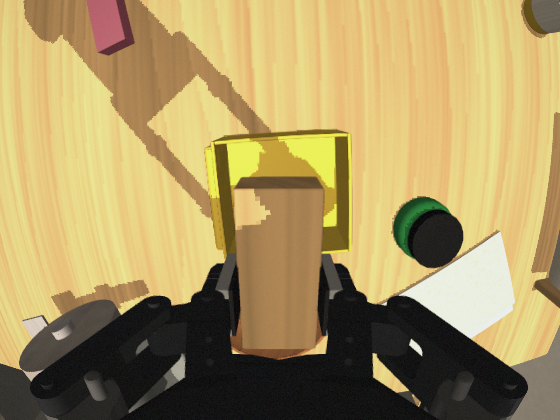

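The offcut is gripped above the yellow bin. Bin rim corners at (216,139), (349,133), (350,250); wax jar well clear at (430,230).

```bash
python3 - <<'E'
from go import *
import pickle
d=pickle.load(open("w8.pkl","rb"))
P=np.array([onz(d,u,v,.07,True)[:2] for u,v in((216,139),(349,133),(350,250))]);print(P.round(3),(P[0]+P[2])/2)
E
```

```text
[[ 0.376 -0.394]
 [ 0.49  -0.393]
 [ 0.493 -0.5  ]] [ 0.43450226 -0.44714383]
```

jog_arm(plan=[{"dx":0,"dy":6,"dz":20,"ax":0,"ay":0,"az":0,"grip":1},{"dx":0,"dy":0,"dz":35,"ax":0,"ay":0,"az":0,"grip":1},{"dx":0,"dy":0,"dz":35,"ax":0,"ay":0,"az":0,"grip":1},{"dx":0,"dy":0,"dz":35,"ax":0,"ay":0,"az":0,"grip":1},{"dx":0,"dy":0,"dz":25,"ax":0,"ay":0,"az":0,"grip":1},{"dx":0,"dy":0,"dz":10,"ax":0,"ay":0,"az":0,"grip":1},{"dx":0,"dy":0,"dz":0,"ax":0,"ay":0,"az":0,"grip":1},{"dx":0,"dy":0,"dz":0,"ax":0,"ay":0,"az":0,"grip":0.45},{"dx":0,"dy":0,"dz":0,"ax":0,"ay":0,"az":0,"grip":0.45},{"dx":0,"dy":0,"dz":0,"ax":0,"ay":0,"az":0,"grip":0.45},{"dx":0,"dy":0,"dz":-20,"ax":0,"ay":0,"az":0,"grip":0.45},{"dx":0,"dy":0,"dz":-35,"ax":0,"ay":0,"az":0,"grip":0.45},{"dx":0,"dy":0,"dz":-35,"ax":0,"ay":0,"az":0,"grip":0},{"dx":0,"dy":0,"dz":-35,"ax":0,"ay":0,"az":0,"grip":0},{"dx":0,"dy":0,"dz":-35,"ax":0,"ay":0,"az":0,"grip":0},{"dx":0,"dy":0,"dz":-20,"ax":0,"ay":0,"az":0,"grip":0},{"dx":0,"dy":0,"dz":0,"ax":0,"ay":0,"az":0,"grip":0}])

```text
clock: 30.0
position: [0.4351, -0.4441, 0.4036]
ee_rot: [0.007, 0.719, 0.695, -0.001]
contact_force: [-0.1, 0.3, 1.0]
width: 0.0855
gripper_force: 0.0
```

jog_arm(plan=[{"dx":0,"dy":0,"dz":0,"ax":0,"ay":0,"az":1,"grip":0},{"dx":0,"dy":0,"dz":0,"ax":0,"ay":0,"az":1,"grip":0},{"dx":0,"dy":0,"dz":0,"ax":0,"ay":0,"az":1,"grip":0},{"dx":0,"dy":0,"dz":0,"ax":0,"ay":0,"az":1,"grip":0},{"dx":0,"dy":0,"dz":0,"ax":0,"ay":0,"az":1,"grip":0},{"dx":0,"dy":0,"dz":0,"ax":0,"ay":0,"az":1,"grip":0},{"dx":0,"dy":0,"dz":0,"ax":0,"ay":0,"az":1,"grip":0},{"dx":0,"dy":0,"dz":0,"ax":0,"ay":0,"az":1,"grip":0},{"dx":0,"dy":0,"dz":0,"ax":0,"ay":0,"az":1,"grip":0},{"dx":0,"dy":0,"dz":0,"ax":0,"ay":0,"az":1,"grip":0},{"dx":0,"dy":0,"dz":0,"ax":0,"ay":0,"az":1,"grip":0},{"dx":0,"dy":0,"dz":0,"ax":0,"ay":0,"az":1,"grip":0},{"dx":0,"dy":0,"dz":0,"ax":0,"ay":0,"az":1,"grip":0},{"dx":0,"dy":0,"dz":0,"ax":0,"ay":0,"az":1,"grip":0},{"dx":0,"dy":0,"dz":0,"ax":0,"ay":0,"az":0.9,"grip":0}])

```text
clock: 31.25
position: [0.4343, -0.4432, 0.3958]
ee_rot: [-0.0, 1.0, -0.015, -0.0]
contact_force: [0.2, 0.3, -0.3]
width: 0.0855
gripper_force: 0.0
```

jog_arm(plan=[{"dx":6,"dy":-12,"dz":0,"ax":0,"ay":0,"az":0,"grip":0},{"dx":15,"dy":-30,"dz":0,"ax":0,"ay":0,"az":0,"grip":0},{"dx":15,"dy":-30,"dz":0,"ax":0,"ay":0,"az":0,"grip":0},{"dx":15,"dy":-30,"dz":0,"ax":0,"ay":0,"az":0,"grip":0},{"dx":15,"dy":-30,"dz":0,"ax":0,"ay":0,"az":0,"grip":0},{"dx":15,"dy":-30,"dz":0,"ax":0,"ay":0,"az":0,"grip":0},{"dx":15,"dy":-30,"dz":0,"ax":0,"ay":0,"az":0,"grip":0},{"dx":15,"dy":-30,"dz":0,"ax":0,"ay":0,"az":0,"grip":0},{"dx":15,"dy":-30,"dz":0,"ax":0,"ay":0,"az":0,"grip":0},{"dx":15,"dy":-30,"dz":0,"ax":0,"ay":0,"az":0,"grip":0},{"dx":6,"dy":-6,"dz":0,"ax":0,"ay":0,"az":0,"grip":0},{"dx":0,"dy":0,"dz":0,"ax":0,"ay":0,"az":0,"grip":0},{"dx":0,"dy":0,"dz":0,"ax":0,"ay":0,"az":0,"grip":0}])

```text
clock: 32.33
position: [0.5884, -0.1587, 0.3956]
ee_rot: [0.0, 1.0, -0.011, -0.0]
contact_force: [-0.8, -1.4, -0.5]
width: 0.0855
gripper_force: 0.0
```

```bash
python3 - <<'E'
from go import *
import pickle
leg(.617,-.164,-1.5,.178)
d=grab("wrist");pickle.dump(d,open("w9.pkl","wb"))
hsv=cv2.cvtColor(d["image"],cv2.COLOR_RGB2HSV)
print("grey",rect(hsv[...,1]<70,d,.023,True,6,200))
t=grab("top");pickle.dump(t,open("t9.pkl","wb"))
hsv=cv2.cvtColor(t["image"],cv2.COLOR_RGB2HSV)
print("bin px",hsv[220:245:5,380:412:6].tolist())
roi=np.zeros(hsv.shape[:2],bool);roi[90:262,105:230]=1
print("till handles",[(r[3:],toch(np.array(r[1:3])/1000)) for r in rect((hsv[...,0]<17)&(hsv[...,1]>140)&roi,t,.082)])
E
```

```text
yaw -1.25 az 0.04 dx 28.7 dy 4.5 dz 217.6 t 32.3333
grey [(array([277., 354.]), 235.6, -156.7, 1556.4, 566.8, 88.7), (array([281., 154.]), 620.5, -163.4, 108.8, 40.9, 178.3), (array([546., 153.]), 645.8, -522.1, 185.3, 75.9, 6.9), (array([17., 23.]), 835.6, 181.9, 92.6, 80.0, 6.6), (array([331.,  18.]), 767.3, -219.6, 59.5, 31.0, 75.4), (array([532.,   6.]), 827.8, -503.6, 135.6, 33.5, 106.1)]
bin px [[[32, 187, 143], [32, 196, 142], [32, 204, 141], [33, 215, 141], [33, 198, 144], [23, 149, 60]], [[25, 105, 134], [24, 102, 135], [25, 106, 132], [23, 98, 135], [32, 203, 141], [25, 255, 52]], [[25, 108, 134], [26, 101, 137], [25, 104, 135], [26, 101, 136], [33, 195, 148], [24, 149, 60]], [[19, 116, 128], [20, 125, 129], [20, 117, 131], [19, 123, 129], [32, 203, 142], [24, 246, 54]], [[32, 192, 146], [32, 193, 144], [32, 203, 143], [33, 192, 146], [32, 191, 143], [24, 240, 50]]]
till handles [((83.5, 27.1, 71.5), (np.float64(-0.0274), np.float64(-0.0698))), ((86.1, 25.7, 68.3), (np.float64(-0.0275), np.float64(0.0831))), ((84.9, 26.1, 70.4), (np.float64(-0.0286), np.float64(0.0055)))]
```

jog_arm(plan=[{"dx":12,"dy":4,"dz":0,"ax":0,"ay":0,"az":0,"grip":0},{"dx":20,"dy":0,"dz":20,"ax":0,"ay":0,"az":0,"grip":0},{"dx":0,"dy":0,"dz":35,"ax":0,"ay":0,"az":0,"grip":0},{"dx":0,"dy":0,"dz":35,"ax":0,"ay":0,"az":0,"grip":0},{"dx":0,"dy":0,"dz":35,"ax":0,"ay":0,"az":0,"grip":0},{"dx":0,"dy":0,"dz":35,"ax":0,"ay":0,"az":0,"grip":0},{"dx":0,"dy":0,"dz":30,"ax":0,"ay":0,"az":0,"grip":0},{"dx":0,"dy":0,"dz":16,"ax":0,"ay":0,"az":0,"grip":0},{"dx":0,"dy":0,"dz":8,"ax":0,"ay":0,"az":0,"grip":0},{"dx":0,"dy":0,"dz":4,"ax":0,"ay":0,"az":0,"grip":0},{"dx":0,"dy":0,"dz":0,"ax":0,"ay":0,"az":0,"grip":0},{"dx":0,"dy":0,"dz":0,"ax":0,"ay":0,"az":0,"grip":1},{"dx":0,"dy":0,"dz":0,"ax":0,"ay":0,"az":0,"grip":1},{"dx":0,"dy":0,"dz":0,"ax":0,"ay":0,"az":0,"grip":1},{"dx":0,"dy":0,"dz":0,"ax":0,"ay":0,"az":0,"grip":1},{"dx":0,"dy":0,"dz":0,"ax":0,"ay":0,"az":0,"grip":1},{"dx":0,"dy":0,"dz":0,"ax":0,"ay":0,"az":0,"grip":1}], grip_force=80)

```text
clock: 33.85
position: [0.6211, -0.1644, 0.1794]
ee_rot: [0.001, 1.0, -0.012, 0.001]
contact_force: [-1.0, 0.1, 6.2]
width: 0.0401
gripper_force: 83.9
```

jog_arm(plan=[{"dx":0,"dy":0,"dz":-20,"ax":0,"ay":0,"az":0,"grip":1},{"dx":0,"dy":0,"dz":-35,"ax":0,"ay":0,"az":0,"grip":1},{"dx":0,"dy":0,"dz":-35,"ax":0,"ay":0,"az":0,"grip":1},{"dx":0,"dy":0,"dz":-35,"ax":0,"ay":0,"az":0,"grip":1},{"dx":0,"dy":0,"dz":-35,"ax":0,"ay":0,"az":1,"grip":1},{"dx":0,"dy":0,"dz":-20,"ax":0,"ay":0,"az":1,"grip":1},{"dx":0,"dy":0,"dz":0,"ax":0,"ay":0,"az":1,"grip":1},{"dx":-10,"dy":-10,"dz":0,"ax":0,"ay":0,"az":0,"grip":1},{"dx":-25,"dy":-24,"dz":0,"ax":0,"ay":0,"az":0,"grip":1},{"dx":-25,"dy":-24,"dz":0,"ax":0,"ay":0,"az":0,"grip":1},{"dx":-25,"dy":-24,"dz":0,"ax":0,"ay":0,"az":0,"grip":1},{"dx":-25,"dy":-24,"dz":0,"ax":0,"ay":0,"az":0,"grip":1},{"dx":-25,"dy":-24,"dz":0,"ax":0,"ay":0,"az":0,"grip":1},{"dx":-25,"dy":-20,"dz":0,"ax":0,"ay":0,"az":0,"grip":1},{"dx":-14,"dy":-12,"dz":0,"ax":0,"ay":0,"az":0,"grip":1},{"dx":0,"dy":0,"dz":0,"ax":0,"ay":0,"az":0,"grip":1},{"dx":0,"dy":0,"dz":0,"ax":0,"ay":0,"az":0,"grip":1}])

```text
clock: 35.27
position: [0.5086, 0.0477, 0.3569]
ee_rot: [0.0, 0.986, -0.166, -0.001]
contact_force: [-0.4, -0.2, -2.2]
width: 0.0405
gripper_force: 82.8
```

```bash
python3 - <<'E'
from go import *
import pickle
x,y=ch(-.195,0);leg(x,y,-19.5,.197)
d=grab("wrist");pickle.dump(d,open("w10.pkl","wb"));save(d,"pics/w10.png")
print(sensors.get_state()["width"])
E
```

```text
yaw -19.16 az 0.06 dx 1.9 dy 0.1 dz 159.9 t 35.2667
0.04001122422703553
```

View pics/w10.png

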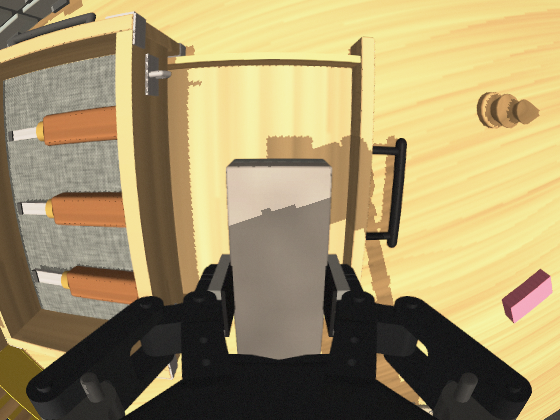

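The stone is held over the middle of the open drawer, the gripper clear of the chest front. The chisels lie flat in the till and the finial stands at (505,110).

jog_arm(plan=[{"dx":2,"dy":0,"dz":20,"ax":0,"ay":0,"az":0,"grip":1},{"dx":0,"dy":0,"dz":35,"ax":0,"ay":0,"az":0,"grip":1},{"dx":0,"dy":0,"dz":35,"ax":0,"ay":0,"az":0,"grip":1},{"dx":0,"dy":0,"dz":30,"ax":0,"ay":0,"az":0,"grip":1},{"dx":0,"dy":0,"dz":20,"ax":0,"ay":0,"az":0,"grip":1},{"dx":0,"dy":0,"dz":10,"ax":0,"ay":0,"az":0,"grip":1},{"dx":0,"dy":0,"dz":6,"ax":0,"ay":0,"az":0,"grip":1},{"dx":0,"dy":0,"dz":3,"ax":0,"ay":0,"az":0,"grip":1},{"dx":0,"dy":0,"dz":0,"ax":0,"ay":0,"az":0,"grip":1},{"dx":0,"dy":0,"dz":0,"ax":0,"ay":0,"az":0,"grip":0.3},{"dx":0,"dy":0,"dz":0,"ax":0,"ay":0,"az":0,"grip":0.3},{"dx":0,"dy":0,"dz":0,"ax":0,"ay":0,"az":0,"grip":0.3},{"dx":0,"dy":0,"dz":0,"ax":0,"ay":0,"az":0,"grip":0.3}])

```text
clock: 36.4
position: [0.5126, 0.0457, 0.1997]
ee_rot: [-0.0, 0.986, -0.169, 0.001]
contact_force: [0.0, 0.8, 0.0]
width: 0.0596
gripper_force: 0.0
```

jog_arm(plan=[{"dx":0,"dy":0,"dz":-15,"ax":0,"ay":0,"az":0,"grip":0.3},{"dx":0,"dy":0,"dz":-35,"ax":0,"ay":0,"az":0,"grip":0.3},{"dx":0,"dy":0,"dz":-35,"ax":0,"ay":0,"az":0,"grip":1},{"dx":0,"dy":0,"dz":-35,"ax":0,"ay":0,"az":0,"grip":1},{"dx":0,"dy":0,"dz":-35,"ax":0,"ay":0,"az":0,"grip":1},{"dx":0,"dy":0,"dz":-25,"ax":0,"ay":0,"az":0,"grip":1},{"dx":0,"dy":0,"dz":0,"ax":0,"ay":0,"az":0,"grip":1},{"dx":0,"dy":0,"dz":0,"ax":0,"ay":0,"az":0,"grip":1}])

```text
clock: 37.07
position: [0.5123, 0.0458, 0.3809]
ee_rot: [-0.0, 0.986, -0.169, 0.003]
contact_force: [-0.3, 0.1, -0.0]
width: -0.0002
gripper_force: 0.0
```

```bash
python3 - <<'E'
from go import *
import pickle
d=grab("wrist");pickle.dump(d,open("w11.pkl","wb"))
hsv=cv2.cvtColor(d["image"],cv2.COLOR_RGB2HSV)
print("grey",[(r,toch(np.array(r[1:3])/1e3)) for r in rect(hsv[...,1]<70,d,.041,True,6,200)])
x,y=ch(-.355,0);leg(x,y,-19.5,.205)
t=grab("scene");E=np.array(t["extrinsics"])
hsv=cv2.cvtColor(t["image"],cv2.COLOR_RGB2HSV)
pickle.dump(t,open("s11.pkl","wb"));save(t,"pics/s11.png",crop=(240,40,540,280),s=2.5)
# predicted lid edge for angles
for a in(1.65,1.75,1.85):
    r=.205; print(a,[np.round((np.array(proj(t,np.r_[ch(.1025-r*np.cos(a),yy),.128+r*np.sin(a)]))-[240,40])*2.5) for yy in(.145,-.145)])
E
```

```text
grey [((array([178., 277.]), 386.3, 116.5, 770.3, 565.9, 71.9), (np.float64(-0.1709), np.float64(0.1402))), ((array([279., 190.]), 512.8, 44.6, 108.3, 41.2, 160.7), (np.float64(-0.1964), np.float64(-0.0031))), ((array([50., 28.]), 804.9, 225.3, 182.0, 94.6, 70.5), (np.float64(0.0714), np.float64(-0.2181))), ((array([384., 193.]), 478.1, -49.4, 105.4, 32.9, 160.9), (np.float64(-0.2966), np.float64(-0.0017))), ((array([165.,  86.]), 650.7, 109.8, 38.1, 24.2, 160.1), (np.float64(-0.089), np.float64(-0.1113))), ((array([144.,  40.]), 706.2, 118.9, 53.6, 22.8, 24.9), (np.float64(-0.0619), np.float64(-0.1606)))]
yaw -19.41 az 0.02 dx -1.7 dy 159.3 dz 174.2 t 37.1167
1.65 [array([315., 129.]), array([486., 193.])]
1.75 [array([326., 129.]), array([497., 192.])]
1.85 [array([337., 129.]), array([508., 192.])]
```

View pics/s11.png

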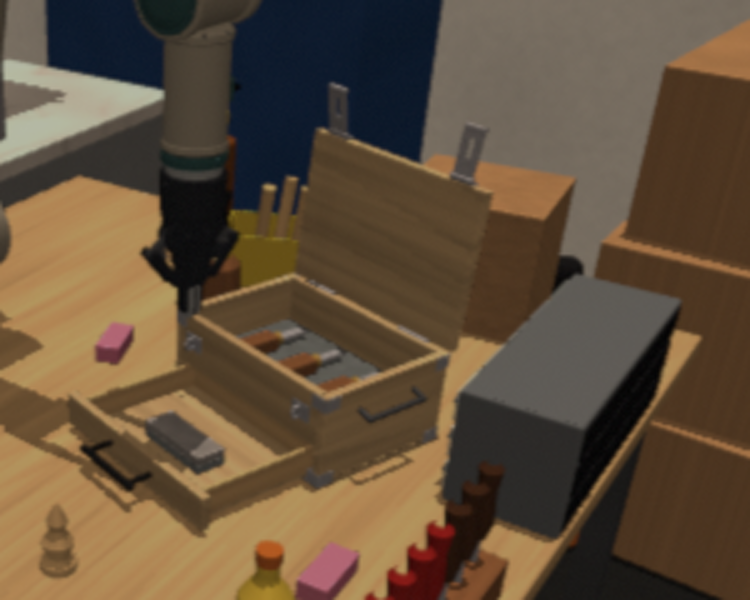

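The stone lies flat in the drawer, drawer_in about 40 mm from it. The lid's upper edge at (318,130)–(490,192) means about 1.68 rad, with the hasps standing up in line with it. Next I go over the lid between the hasps and pull it shut from behind.

jog_arm(plan=[{"dx":0,"dy":0,"dz":-20,"ax":0,"ay":0,"az":-1,"grip":1},{"dx":0,"dy":0,"dz":-30,"ax":0,"ay":0,"az":-1,"grip":1},{"dx":0,"dy":0,"dz":-30,"ax":0,"ay":0,"az":-1,"grip":1},{"dx":0,"dy":0,"dz":-30,"ax":0,"ay":0,"az":-1,"grip":1},{"dx":0,"dy":0,"dz":-25,"ax":0,"ay":0,"az":-1,"grip":1},{"dx":0,"dy":0,"dz":-15,"ax":0,"ay":0,"az":-1,"grip":1},{"dx":0,"dy":0,"dz":0,"ax":0,"ay":0,"az":-1,"grip":1},{"dx":0,"dy":0,"dz":0,"ax":0,"ay":0,"az":-1,"grip":1},{"dx":0,"dy":0,"dz":0,"ax":0,"ay":0,"az":-1,"grip":1},{"dx":0,"dy":0,"dz":0,"ax":0,"ay":0,"az":-1,"grip":1},{"dx":0,"dy":0,"dz":0,"ax":0,"ay":0,"az":-1,"grip":1},{"dx":0,"dy":0,"dz":0,"ax":0,"ay":0,"az":-1,"grip":1},{"dx":0,"dy":0,"dz":0,"ax":0,"ay":0,"az":-1,"grip":1},{"dx":0,"dy":0,"dz":0,"ax":0,"ay":0,"az":-1,"grip":1},{"dx":0,"dy":0,"dz":0,"ax":0,"ay":0,"az":-1,"grip":1}])

```text
clock: 38.42
position: [0.5123, 0.0457, 0.5264]
ee_rot: [-0.001, 0.815, 0.58, -0.002]
contact_force: [-0.6, 0.4, 0.1]
width: 0.0001
gripper_force: 0.0
```

```bash
python3 - <<'E'
from go import *
x,y=ch(.175,0);leg(x,y,70.5,.45)
h=np.array([.1025,.128]);R=.15;prev=np.array([.175,.277])
for th in(1.68,1.55,1.4,1.25,1.1,.95,.8,.65,.5,.35,.2,.1,.03,0):
    s,c=np.sin(th),np.cos(th);m=.014+.011*s
    p=h+R*np.array([-c,s])+m*np.array([s,c])
    print(th,p.round(4),"dx %.1f dz %.1f"%tuple(((p-prev)*[1,-1]*1e3)));prev=p
E
```

```text
yaw 70.88 az 0.06 dx 370.6 dy -2.2 dz 76.4 t 38.4167
1.68 [0.1436 0.2744] dx -31.4 dz 2.6
1.55 [0.1244 0.2785] dx -19.3 dz -4.1
1.4 [0.1015 0.28  ] dx -22.9 dz -1.6
1.25 [0.0784 0.2781] dx -23.1 dz 2.0
1.1 [0.0557 0.2725] dx -22.7 dz 5.6
0.95 [0.0339 0.2634] dx -21.8 dz 9.1
0.8 [0.0137 0.2509] dx -20.2 dz 12.5
0.65 [-0.0044  0.2352] dx -18.1 dz 15.6
0.5 [-0.0199  0.2168] dx -15.5 dz 18.4
0.35 [-0.0323  0.1961] dx -12.4 dz 20.7
0.2 [-0.0413  0.1737] dx -9.0 dz 22.5
0.1 [-0.0452  0.158 ] dx -3.9 dz 15.7
0.03 [-0.047   0.1468] dx -1.8 dz 11.2
0 [-0.0475  0.142 ] dx -0.5 dz 4.8
```

jog_arm(plan=[{"dx":15,"dy":-2,"dz":0,"ax":0,"ay":0,"az":0,"grip":1},{"dx":30,"dy":0,"dz":0,"ax":0,"ay":0,"az":0,"grip":1},{"dx":30,"dy":0,"dz":0,"ax":0,"ay":0,"az":0,"grip":1},{"dx":30,"dy":0,"dz":0,"ax":0,"ay":0,"az":0,"grip":1},{"dx":30,"dy":0,"dz":0,"ax":0,"ay":0,"az":0,"grip":1},{"dx":30,"dy":0,"dz":0,"ax":0,"ay":0,"az":0,"grip":1},{"dx":30,"dy":0,"dz":0,"ax":0,"ay":0,"az":0,"grip":1},{"dx":30,"dy":0,"dz":0,"ax":0,"ay":0,"az":0,"grip":1},{"dx":30,"dy":0,"dz":0,"ax":0,"ay":0,"az":0,"grip":1},{"dx":30,"dy":0,"dz":0,"ax":0,"ay":0,"az":0,"grip":1},{"dx":30,"dy":0,"dz":0,"ax":0,"ay":0,"az":0,"grip":1},{"dx":30,"dy":0,"dz":0,"ax":0,"ay":0,"az":0,"grip":1},{"dx":26,"dy":0,"dz":0,"ax":0,"ay":0,"az":0,"grip":1},{"dx":0,"dy":0,"dz":0,"ax":0,"ay":0,"az":0,"grip":1},{"dx":0,"dy":0,"dz":0,"ax":0,"ay":0,"az":0,"grip":1}])

```text
clock: 39.67
position: [0.6343, 0.3978, 0.5246]
ee_rot: [-0.0, 0.816, 0.578, -0.003]
contact_force: [0.0, -0.1, -0.9]
width: 0.0002
gripper_force: 0.0
```

jog_arm(plan=[{"dx":0,"dy":0,"dz":15,"ax":0,"ay":0,"az":0,"grip":1},{"dx":0,"dy":0,"dz":25,"ax":0,"ay":0,"az":0,"grip":1},{"dx":0,"dy":0,"dz":22,"ax":0,"ay":0,"az":0,"grip":1},{"dx":0,"dy":0,"dz":12,"ax":0,"ay":0,"az":0,"grip":1},{"dx":-10,"dy":0,"dz":0,"ax":0,"ay":0,"az":0,"grip":1},{"dx":-12,"dy":0,"dz":2,"ax":0,"ay":0,"az":0,"grip":1},{"dx":-10,"dy":0,"dz":0,"ax":0,"ay":0,"az":0,"grip":1},{"dx":-10,"dy":0,"dz":-2,"ax":0,"ay":0,"az":0,"grip":1},{"dx":-10,"dy":0,"dz":-2,"ax":0,"ay":0,"az":0,"grip":1},{"dx":-12,"dy":0,"dz":-1,"ax":0,"ay":0,"az":0,"grip":1},{"dx":-11,"dy":0,"dz":0,"ax":0,"ay":0,"az":0,"grip":1},{"dx":-12,"dy":0,"dz":1,"ax":0,"ay":0,"az":0,"grip":1},{"dx":-11,"dy":0,"dz":1,"ax":0,"ay":0,"az":0,"grip":1}])

```text
clock: 40.75
position: [0.6005, 0.3027, 0.4562]
ee_rot: [0.0, 0.816, 0.578, 0.001]
contact_force: [1.2, 2.6, 0.0]
width: -0.0
gripper_force: 1.5
```

jog_arm(plan=[{"dx":-11,"dy":0,"dz":4,"ax":0,"ay":0,"az":0,"grip":1},{"dx":-11,"dy":0,"dz":4,"ax":0,"ay":0,"az":0,"grip":1},{"dx":-11,"dy":0,"dz":5,"ax":0,"ay":0,"az":0,"grip":1},{"dx":-10,"dy":0,"dz":6,"ax":0,"ay":0,"az":0,"grip":1},{"dx":-10,"dy":0,"dz":7,"ax":0,"ay":0,"az":0,"grip":1},{"dx":-10,"dy":0,"dz":7,"ax":0,"ay":0,"az":0,"grip":1},{"dx":-9,"dy":0,"dz":8,"ax":0,"ay":0,"az":0,"grip":1},{"dx":-9,"dy":0,"dz":9,"ax":0,"ay":0,"az":0,"grip":1},{"dx":-8,"dy":0,"dz":9,"ax":0,"ay":0,"az":0,"grip":1},{"dx":-7,"dy":0,"dz":10,"ax":0,"ay":0,"az":0,"grip":1},{"dx":-6,"dy":0,"dz":10,"ax":0,"ay":0,"az":0,"grip":1},{"dx":-6,"dy":0,"dz":11,"ax":0,"ay":0,"az":0,"grip":1},{"dx":-5,"dy":0,"dz":11,"ax":0,"ay":0,"az":0,"grip":1},{"dx":-4,"dy":0,"dz":11,"ax":0,"ay":0,"az":0,"grip":1},{"dx":-3,"dy":0,"dz":10,"ax":0,"ay":0,"az":0,"grip":1},{"dx":-2,"dy":0,"dz":6,"ax":0,"ay":0,"az":0,"grip":1}])

```text
clock: 42.08
position: [0.5596, 0.1874, 0.3268]
ee_rot: [0.0, 0.816, 0.578, -0.001]
contact_force: [-0.5, 0.6, -0.4]
width: 0.0001
gripper_force: 0.0
```

jog_arm(plan=[{"dx":0,"dy":0,"dz":4,"ax":0,"ay":0,"az":0,"grip":1},{"dx":0,"dy":0,"dz":4,"ax":0,"ay":0,"az":0,"grip":1},{"dx":0,"dy":0,"dz":3,"ax":0,"ay":0,"az":0,"grip":1},{"dx":0,"dy":0,"dz":2,"ax":0,"ay":0,"az":0,"grip":1},{"dx":0,"dy":0,"dz":0,"ax":0,"ay":0,"az":0,"grip":1}])

```text
clock: 42.5
position: [0.5606, 0.1889, 0.3155]
ee_rot: [0.0, 0.816, 0.578, 0.0]
contact_force: [-1.1, -0.1, 3.9]
width: -0.0003
gripper_force: 1.7
```

```bash
python3 - <<'E'
from go import *
import pickle
print(sensors.get_state()["position"],sensors.get_state()["contact_force"])
t=grab("scene");pickle.dump(t,open("s12.pkl","wb"));save(t,"pics/s12.png",crop=(240,60,540,280),s=2.6)
E
```

```text
[0.56055705 0.18886712 0.31545064] [-1.12572229 -0.14258566  3.87114371]
```

View pics/s12.png

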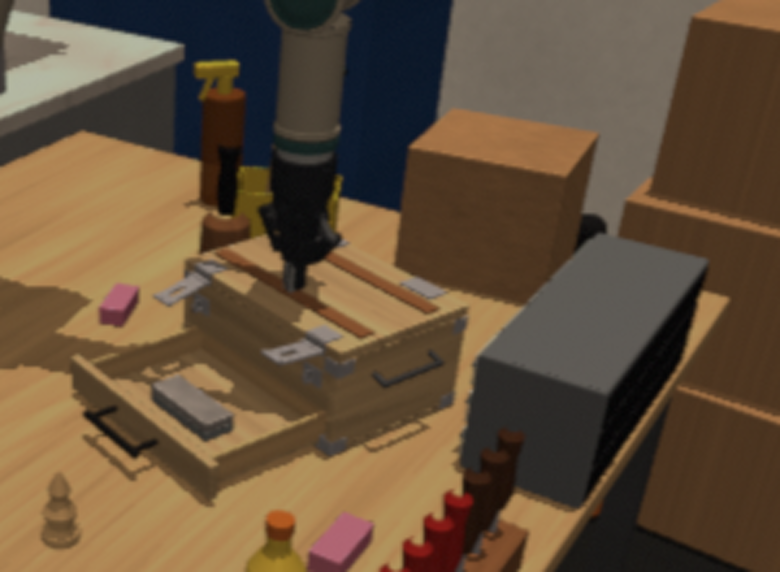

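The lid is down and both hasps stick out forward (at (190,288) and (295,345)). I'll press firmly to seat it.

jog_arm(plan=[{"dx":0,"dy":0,"dz":2,"ax":0,"ay":0,"az":0,"grip":1},{"dx":0,"dy":0,"dz":2,"ax":0,"ay":0,"az":0,"grip":1},{"dx":0,"dy":0,"dz":0,"ax":0,"ay":0,"az":0,"grip":1},{"dx":0,"dy":0,"dz":0,"ax":0,"ay":0,"az":0,"grip":1}])

```text
clock: 42.88
position: [0.5602, 0.1888, 0.3153]
ee_rot: [0.001, 0.816, 0.578, 0.001]
contact_force: [-5.9, -2.1, 23.1]
width: 0.0001
gripper_force: 11.2
```

jog_arm(plan=[{"dx":0,"dy":0,"dz":-20,"ax":0,"ay":0,"az":0,"grip":1},{"dx":0,"dy":0,"dz":-35,"ax":0,"ay":0,"az":0,"grip":0.8},{"dx":0,"dy":0,"dz":-30,"ax":0,"ay":0,"az":0,"grip":0.8},{"dx":-15,"dy":-15,"dz":0,"ax":0,"ay":0,"az":0,"grip":0.8},{"dx":-28,"dy":-28,"dz":0,"ax":0,"ay":0,"az":0,"grip":0.8},{"dx":-28,"dy":-28,"dz":0,"ax":0,"ay":0,"az":0,"grip":0.8},{"dx":-22,"dy":-22,"dz":0,"ax":0,"ay":0,"az":0,"grip":0.8},{"dx":-12,"dy":-12,"dz":0,"ax":0,"ay":0,"az":0,"grip":0.8},{"dx":0,"dy":0,"dz":0,"ax":0,"ay":0,"az":0,"grip":0.8},{"dx":0,"dy":0,"dz":0,"ax":0,"ay":0,"az":0,"grip":0.8},{"dx":0,"dy":0,"dz":0,"ax":0,"ay":0,"az":0,"grip":0.8}])

```text
clock: 43.8
position: [0.4275, 0.1249, 0.3961]
ee_rot: [0.0, 0.816, 0.578, 0.001]
contact_force: [-0.4, -0.1, -0.0]
width: 0.0169
gripper_force: 0.0
```

```bash
python3 - <<'E'
from go import *
s=sensors.get_state();print(s["position"],toch(s["position"]),s["width"])
x,y=ch(-.15,.105);leg(x,y,70.5,.268)
d=grab("wrist");save(d,"pics/w13.png",s=1.4)
import pickle;pickle.dump(d,open("w13.pkl","wb"))
E
```

```text
[0.4274711  0.12492907 0.39608184] (np.float64(-0.1492), np.float64(0.1042)) 0.01691274352684066
yaw 70.59 az 0.01 dx -0.8 dy -0.8 dz 128.1 t 43.8
```

View pics/w13.png

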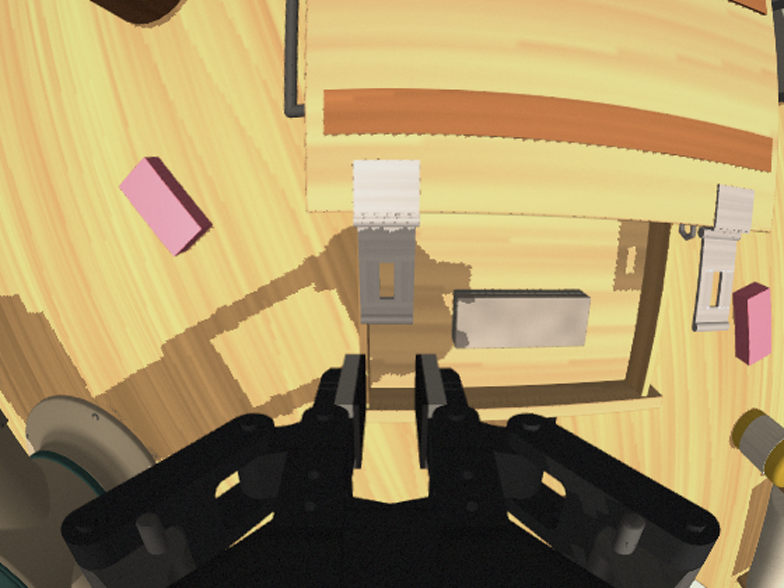

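Hasp A is at (386,225–323), lined up with the two fingers, with a slot at (386,278) for the staple; hasp B is at (713,230–330), also sticking out. I'll push A down with the fingers straddling the slot.

jog_arm(plan=[{"dx":0,"dy":-1,"dz":20,"ax":0,"ay":0,"az":0,"grip":0.8},{"dx":0,"dy":0,"dz":30,"ax":0,"ay":0,"az":0,"grip":0.8},{"dx":0,"dy":0,"dz":20,"ax":0,"ay":0,"az":0,"grip":0.8},{"dx":0,"dy":0,"dz":12,"ax":0,"ay":0,"az":0,"grip":0.8},{"dx":0,"dy":0,"dz":12,"ax":0,"ay":0,"az":0,"grip":0.8},{"dx":0,"dy":0,"dz":12,"ax":0,"ay":0,"az":0,"grip":0.8},{"dx":0,"dy":0,"dz":12,"ax":0,"ay":0,"az":0,"grip":0.8},{"dx":0,"dy":0,"dz":10,"ax":0,"ay":0,"az":0,"grip":0.8},{"dx":5,"dy":0,"dz":2,"ax":0,"ay":0,"az":0,"grip":0.8},{"dx":5,"dy":0,"dz":2,"ax":0,"ay":0,"az":0,"grip":0.8},{"dx":5,"dy":0,"dz":2,"ax":0,"ay":0,"az":0,"grip":0.8},{"dx":5,"dy":0,"dz":2,"ax":0,"ay":0,"az":0,"grip":0.8},{"dx":3,"dy":0,"dz":0,"ax":0,"ay":0,"az":0,"grip":0.8},{"dx":2,"dy":0,"dz":0,"ax":0,"ay":0,"az":0,"grip":0.8},{"dx":0,"dy":0,"dz":0,"ax":0,"ay":0,"az":0,"grip":0.8},{"dx":0,"dy":0,"dz":0,"ax":0,"ay":0,"az":0,"grip":0.8}])

```text
clock: 45.18
position: [0.4342, 0.1489, 0.2601]
ee_rot: [0.0, 0.816, 0.578, 0.001]
contact_force: [1.1, 0.1, -0.5]
width: 0.0172
gripper_force: 0.0
```

```bash
python3 - <<'E'
from go import *
s=sensors.get_state();print(s["position"],toch(s["position"]),s["width"],s["contact_force"],s["moment"])
E
```

```text
[0.43417551 0.14892275 0.26007442] (np.float64(-0.1244), np.float64(0.1059)) 0.01719255207293185 [ 1.09366501  0.09064138 -0.50497251] [-0.01568667 -0.05784771  0.04755287]
```

jog_arm(plan=[{"dx":2,"dy":0,"dz":0,"ax":0,"ay":0,"az":0,"grip":0.8},{"dx":1,"dy":0,"dz":0,"ax":0,"ay":0,"az":0,"grip":0.8},{"dx":1,"dy":0,"dz":0,"ax":0,"ay":0,"az":0,"grip":0.8},{"dx":0,"dy":0,"dz":0,"ax":0,"ay":0,"az":0,"grip":0.8}])

```text
clock: 45.52
position: [0.4353, 0.1523, 0.2597]
ee_rot: [0.0, 0.816, 0.578, 0.0]
contact_force: [-0.4, -1.1, -1.3]
width: 0.0171
gripper_force: 0.6
```

jog_arm(plan=[{"dx":1,"dy":0,"dz":0,"ax":0,"ay":0,"az":0,"grip":0.8},{"dx":1,"dy":0,"dz":0,"ax":0,"ay":0,"az":0,"grip":0.8},{"dx":0,"dy":0,"dz":0,"ax":0,"ay":0,"az":0,"grip":0.8}])

```text
clock: 45.77
position: [0.4356, 0.1534, 0.2597]
ee_rot: [0.001, 0.816, 0.578, -0.001]
contact_force: [-0.5, -6.1, 0.9]
width: 0.0171
gripper_force: 0.5
```

```bash
python3 - <<'E'
from go import *
s=sensors.get_state();print(s["position"],toch(s["position"]),s["contact_force"]);d=grab("scene")
im=d["image"]
p=[np.round(np.array(proj(d,np.r_[ch(-.105-.06*np.sin(a),.105),.131-.06*np.cos(a)]))) for a in(0,.3,1.5)];print(p)
E
```

```text
[0.43563739 0.1533576  0.25965704] (np.float64(-0.1197), np.float64(0.106)) [-0.53073084 -6.11356758  0.86023337]
[array([317., 183.]), array([313., 184.]), array([302., 173.])]
```

jog_arm(plan=[{"dx":-12,"dy":0,"dz":0,"ax":0,"ay":0,"az":0,"grip":0.8},{"dx":-18,"dy":0,"dz":-10,"ax":0,"ay":0,"az":0,"grip":0.8},{"dx":0,"dy":0,"dz":-35,"ax":0,"ay":0,"az":0,"grip":0.8},{"dx":0,"dy":0,"dz":-35,"ax":0,"ay":0,"az":0,"grip":0.8},{"dx":0,"dy":0,"dz":-25,"ax":0,"ay":0,"az":0,"grip":0.8},{"dx":0,"dy":15,"dz":-15,"ax":0,"ay":0,"az":0,"grip":0.8},{"dx":0,"dy":32,"dz":0,"ax":0,"ay":0,"az":0,"grip":0.8},{"dx":0,"dy":32,"dz":0,"ax":0,"ay":0,"az":0,"grip":0.8},{"dx":0,"dy":32,"dz":0,"ax":0,"ay":0,"az":0,"grip":0.8},{"dx":0,"dy":32,"dz":0,"ax":0,"ay":0,"az":0,"grip":0.8},{"dx":0,"dy":32,"dz":0,"ax":0,"ay":0,"az":0,"grip":0.8},{"dx":0,"dy":25,"dz":0,"ax":0,"ay":0,"az":0,"grip":0.8},{"dx":0,"dy":11,"dz":0,"ax":0,"ay":0,"az":0,"grip":0.8},{"dx":0,"dy":0,"dz":0,"ax":0,"ay":0,"az":0,"grip":0.8},{"dx":0,"dy":0,"dz":0,"ax":0,"ay":0,"az":0,"grip":0.8},{"dx":0,"dy":0,"dz":0,"ax":0,"ay":0,"az":0,"grip":0.8}])

```text
clock: 47.15
position: [0.6234, 0.0563, 0.3796]
ee_rot: [-0.001, 0.816, 0.578, -0.001]
contact_force: [0.2, -0.1, 0.8]
width: 0.0171
gripper_force: 0.0
```

```bash
python3 - <<'E'
from go import *
s=sensors.get_state();print(toch(s["position"]))
x,y=ch(-.15,-.105);leg(x,y,70.5,.268)
d=grab("wrist");hsv=cv2.cvtColor(d["image"],cv2.COLOR_RGB2HSV)
M=(hsv[...,1]<50)&(hsv[...,2]>60);M[:120]=0;M[:,:200]=0;M[:,360:]=0;M[250:]=0
for r in rect(M,d,.13,True,5,150): print(r,toch(np.array(r[1:3])/1e3))
E
```

```text
(np.float64(-0.1486), np.float64(-0.1034))
yaw 70.61 az 0.02 dx -1.4 dy 1.6 dz 111.6 t 47.15
(array([281., 183.]), 632.7, 77.9, 92.3, 33.9, 70.7) (np.float64(-0.125), np.float64(-0.105))
(array([217., 231.]), 578.2, 63.2, 29.7, 27.5, 70.5) (np.float64(-0.1571), np.float64(-0.0585))
```

Hasp B is centred at chest y = -0.105, as expected. I'll push it the same way.

jog_arm(plan=[{"dx":-1,"dy":2,"dz":20,"ax":0,"ay":0,"az":0,"grip":0.8},{"dx":0,"dy":0,"dz":25,"ax":0,"ay":0,"az":0,"grip":0.8},{"dx":0,"dy":0,"dz":15,"ax":0,"ay":0,"az":0,"grip":0.8},{"dx":0,"dy":0,"dz":12,"ax":0,"ay":0,"az":0,"grip":0.8},{"dx":0,"dy":0,"dz":12,"ax":0,"ay":0,"az":0,"grip":0.8},{"dx":0,"dy":0,"dz":12,"ax":0,"ay":0,"az":0,"grip":0.8},{"dx":0,"dy":0,"dz":12,"ax":0,"ay":0,"az":0,"grip":0.8},{"dx":0,"dy":0,"dz":4,"ax":0,"ay":0,"az":0,"grip":0.8},{"dx":5,"dy":0,"dz":2,"ax":0,"ay":0,"az":0,"grip":0.8},{"dx":5,"dy":0,"dz":2,"ax":0,"ay":0,"az":0,"grip":0.8},{"dx":5,"dy":0,"dz":2,"ax":0,"ay":0,"az":0,"grip":0.8},{"dx":5,"dy":0,"dz":2,"ax":0,"ay":0,"az":0,"grip":0.8},{"dx":4,"dy":0,"dz":0,"ax":0,"ay":0,"az":0,"grip":0.8},{"dx":2,"dy":0,"dz":0,"ax":0,"ay":0,"az":0,"grip":0.8},{"dx":2,"dy":0,"dz":0,"ax":0,"ay":0,"az":0,"grip":0.8},{"dx":1,"dy":0,"dz":0,"ax":0,"ay":0,"az":0,"grip":0.8},{"dx":0,"dy":0,"dz":0,"ax":0,"ay":0,"az":0,"grip":0.8}])

```text
clock: 48.62
position: [0.6362, 0.0816, 0.2597]
ee_rot: [0.0, 0.816, 0.578, -0.0]
contact_force: [-1.1, -1.1, -0.7]
width: 0.0173
gripper_force: 0.3
```

jog_arm(plan=[{"dx":1,"dy":0,"dz":0,"ax":0,"ay":0,"az":0,"grip":0.8},{"dx":1,"dy":0,"dz":0,"ax":0,"ay":0,"az":0,"grip":0.8},{"dx":0,"dy":0,"dz":0,"ax":0,"ay":0,"az":0,"grip":0.8}])

```text
clock: 48.87
position: [0.6364, 0.0822, 0.2597]
ee_rot: [0.001, 0.816, 0.578, -0.001]
contact_force: [-2.0, -6.2, 0.1]
width: 0.0171
gripper_force: 0.4
```

```bash
python3 - <<'E'
from go import *
s=sensors.get_state();print(s["position"],toch(s["position"]),s["contact_force"])
E
```

```text
[0.63642958 0.082184   0.25968747] (np.float64(-0.1198), np.float64(-0.107)) [-2.00368394 -6.18957005  0.0632451 ]
```

jog_arm(plan=[{"dx":-12,"dy":0,"dz":0,"ax":0,"ay":0,"az":0,"grip":1},{"dx":-20,"dy":0,"dz":-15,"ax":0,"ay":0,"az":0,"grip":1},{"dx":-10,"dy":0,"dz":-35,"ax":0,"ay":0,"az":0,"grip":1},{"dx":-15,"dy":-7,"dz":-30,"ax":0,"ay":0,"az":0,"grip":1},{"dx":-28,"dy":-15,"dz":-10,"ax":0,"ay":0,"az":0,"grip":1},{"dx":-30,"dy":-17,"dz":0,"ax":0,"ay":0,"az":0,"grip":1},{"dx":-30,"dy":-17,"dz":0,"ax":0,"ay":0,"az":0,"grip":1},{"dx":-30,"dy":-17,"dz":0,"ax":0,"ay":0,"az":0,"grip":1},{"dx":-30,"dy":-17,"dz":0,"ax":0,"ay":0,"az":0,"grip":1},{"dx":-25,"dy":-12,"dz":0,"ax":0,"ay":0,"az":0,"grip":1},{"dx":-12,"dy":-5,"dz":0,"ax":0,"ay":0,"az":0,"grip":1},{"dx":0,"dy":0,"dz":0,"ax":0,"ay":0,"az":0,"grip":1},{"dx":0,"dy":0,"dz":0,"ax":0,"ay":0,"az":0,"grip":1}])

```text
clock: 49.95
position: [0.4553, -0.1097, 0.3503]
ee_rot: [0.001, 0.817, 0.577, 0.001]
contact_force: [-1.0, -0.1, 1.0]
width: -0.0003
gripper_force: 0.0
```

```bash
python3 - <<'E'
from go import *
s=sensors.get_state();print(toch(s["position"]),s["width"])
x,y=ch(-.36,0);leg(x,y,70.5,.1995)
d=grab("wrist");save(d,"pics/w14.png",s=1.4)
E
```

```text
(np.float64(-0.3611), np.float64(-0.0004)) -0.000306159741420787
yaw 70.44 az -0.01 dx 1.1 dy -0.4 dz 150.8 t 49.95
```

View pics/w14.png

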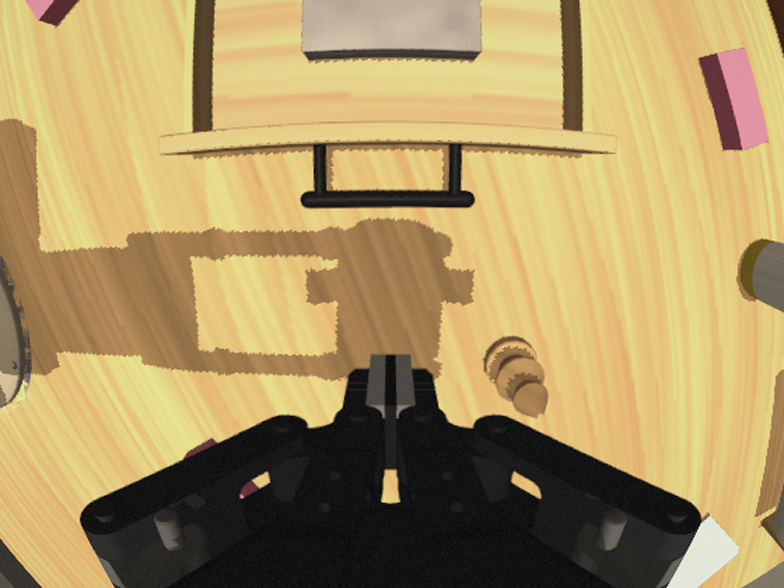

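The drawer pull is at (388,200), directly ahead of the closed fingertips at (392,380). The finial at (517,375) is off to the side, clear of them. Lowering and pushing now.

jog_arm(plan=[{"dx":0,"dy":0,"dz":20,"ax":0,"ay":0,"az":0,"grip":1},{"dx":0,"dy":0,"dz":35,"ax":0,"ay":0,"az":0,"grip":1},{"dx":0,"dy":0,"dz":35,"ax":0,"ay":0,"az":0,"grip":1},{"dx":0,"dy":0,"dz":35,"ax":0,"ay":0,"az":0,"grip":1},{"dx":0,"dy":0,"dz":18,"ax":0,"ay":0,"az":0,"grip":1},{"dx":0,"dy":0,"dz":8,"ax":0,"ay":0,"az":0,"grip":1},{"dx":10,"dy":0,"dz":0,"ax":0,"ay":0,"az":0,"grip":1},{"dx":10,"dy":0,"dz":0,"ax":0,"ay":0,"az":0,"grip":1},{"dx":10,"dy":0,"dz":0,"ax":0,"ay":0,"az":0,"grip":1},{"dx":10,"dy":0,"dz":0,"ax":0,"ay":0,"az":0,"grip":1},{"dx":10,"dy":0,"dz":0,"ax":0,"ay":0,"az":0,"grip":1},{"dx":10,"dy":0,"dz":0,"ax":0,"ay":0,"az":0,"grip":1}])

```text
clock: 51.0
position: [0.4765, -0.0518, 0.1999]
ee_rot: [0.002, 0.816, 0.578, 0.001]
contact_force: [0.6, -2.3, 1.9]
width: -0.0
gripper_force: 1.1
```

jog_arm(plan=[{"dx":10,"dy":0,"dz":0,"ax":0,"ay":0,"az":0,"grip":1},{"dx":10,"dy":0,"dz":0,"ax":0,"ay":0,"az":0,"grip":1},{"dx":10,"dy":0,"dz":0,"ax":0,"ay":0,"az":0,"grip":1},{"dx":10,"dy":0,"dz":0,"ax":0,"ay":0,"az":0,"grip":1},{"dx":10,"dy":0,"dz":0,"ax":0,"ay":0,"az":0,"grip":1},{"dx":10,"dy":0,"dz":0,"ax":0,"ay":0,"az":0,"grip":1},{"dx":10,"dy":0,"dz":0,"ax":0,"ay":0,"az":0,"grip":1},{"dx":10,"dy":0,"dz":0,"ax":0,"ay":0,"az":0,"grip":1},{"dx":10,"dy":0,"dz":0,"ax":0,"ay":0,"az":0,"grip":1},{"dx":8,"dy":0,"dz":0,"ax":0,"ay":0,"az":0,"grip":1},{"dx":6,"dy":0,"dz":0,"ax":0,"ay":0,"az":0,"grip":1},{"dx":4,"dy":0,"dz":0,"ax":0,"ay":0,"az":0,"grip":1},{"dx":0,"dy":0,"dz":0,"ax":0,"ay":0,"az":0,"grip":1}])

```text
clock: 52.08
position: [0.5113, 0.0501, 0.1985]
ee_rot: [-0.0, 0.816, 0.578, 0.0]
contact_force: [0.8, -0.2, 0.7]
width: 0.0001
gripper_force: 0.0
```

```bash
python3 - <<'E'
from go import *
s=sensors.get_state();print(s["position"],toch(s["position"]),s["contact_force"])
E
```

```text
[0.51133834 0.05006107 0.19848748] (np.float64(-0.1918), np.float64(0.0001)) [ 0.82043573 -0.1654429   0.69033085]
```

jog_arm(plan=[{"dx":3,"dy":0,"dz":0,"ax":0,"ay":0,"az":0,"grip":1},{"dx":4,"dy":0,"dz":0,"ax":0,"ay":0,"az":0,"grip":1},{"dx":4,"dy":0,"dz":0,"ax":0,"ay":0,"az":0,"grip":1},{"dx":4,"dy":0,"dz":0,"ax":0,"ay":0,"az":0,"grip":1},{"dx":2,"dy":0,"dz":0,"ax":0,"ay":0,"az":0,"grip":1},{"dx":0,"dy":0,"dz":0,"ax":0,"ay":0,"az":0,"grip":1}])

```text
clock: 52.58
position: [0.517, 0.0657, 0.1986]
ee_rot: [-0.0, 0.816, 0.578, 0.0]
contact_force: [1.1, 1.9, -1.0]
width: 0.0004
gripper_force: 0.0
```

jog_arm(plan=[{"dx":2,"dy":0,"dz":0,"ax":0,"ay":0,"az":0,"grip":1},{"dx":2,"dy":0,"dz":0,"ax":0,"ay":0,"az":0,"grip":1},{"dx":0,"dy":0,"dz":0,"ax":0,"ay":0,"az":0,"grip":1}])

```text
clock: 52.83
position: [0.5184, 0.0692, 0.1987]
ee_rot: [-0.0, 0.816, 0.578, 0.0]
contact_force: [-0.1, -1.0, -0.2]
width: -0.0001
gripper_force: 0.1
```

```bash
python3 - <<'E'
from go import *
s=sensors.get_state();print(s["position"],toch(s["position"]),s["contact_force"])
E
```

```text
[0.51837352 0.06922616 0.19870206] (np.float64(-0.1714), np.float64(-0.0001)) [-0.12289835 -1.03032531 -0.15206956]
```

jog_arm(plan=[{"dx":2,"dy":0,"dz":0,"ax":0,"ay":0,"az":0,"grip":1},{"dx":2,"dy":0,"dz":0,"ax":0,"ay":0,"az":0,"grip":1},{"dx":0,"dy":0,"dz":0,"ax":0,"ay":0,"az":0,"grip":1}])

```text
clock: 53.08
position: [0.5198, 0.073, 0.1987]
ee_rot: [0.0, 0.816, 0.578, 0.0]
contact_force: [-0.3, 0.0, -0.7]
width: -0.0002
gripper_force: 0.1
```

jog_arm(plan=[{"dx":2,"dy":0,"dz":0,"ax":0,"ay":0,"az":0,"grip":1},{"dx":2,"dy":0,"dz":0,"ax":0,"ay":0,"az":0,"grip":1},{"dx":0,"dy":0,"dz":0,"ax":0,"ay":0,"az":0,"grip":1}])

```text
clock: 53.33
position: [0.521, 0.0765, 0.1987]
ee_rot: [0.0, 0.816, 0.578, -0.0]
contact_force: [-0.7, -3.0, 0.8]
width: 0.0004
gripper_force: 1.4
```

jog_arm(plan=[{"dx":1.5,"dy":0,"dz":0,"ax":0,"ay":0,"az":0,"grip":1},{"dx":1,"dy":0,"dz":0,"ax":0,"ay":0,"az":0,"grip":1},{"dx":0,"dy":0,"dz":0,"ax":0,"ay":0,"az":0,"grip":1}])

```text
clock: 53.58
position: [0.5213, 0.0773, 0.1987]
ee_rot: [0.001, 0.816, 0.579, -0.002]
contact_force: [-1.2, -10.4, 2.5]
width: 0.0001
gripper_force: 5.1
```

jog_arm(plan=[{"dx":-10,"dy":0,"dz":0,"ax":0,"ay":0,"az":0,"grip":1},{"dx":-25,"dy":0,"dz":0,"ax":0,"ay":0,"az":0,"grip":1},{"dx":-25,"dy":0,"dz":-15,"ax":0,"ay":0,"az":0,"grip":1},{"dx":0,"dy":0,"dz":-35,"ax":0,"ay":0,"az":0,"grip":1},{"dx":0,"dy":0,"dz":-35,"ax":0,"ay":0,"az":0,"grip":1},{"dx":0,"dy":0,"dz":-35,"ax":0,"ay":0,"az":0,"grip":1},{"dx":0,"dy":0,"dz":-35,"ax":0,"ay":0,"az":0,"grip":1},{"dx":-20,"dy":0,"dz":-25,"ax":0,"ay":0,"az":0,"grip":1},{"dx":-20,"dy":0,"dz":-15,"ax":0,"ay":0,"az":0,"grip":1},{"dx":-20,"dy":0,"dz":0,"ax":0,"ay":0,"az":0,"grip":1},{"dx":0,"dy":0,"dz":0,"ax":0,"ay":0,"az":0,"grip":1},{"dx":0,"dy":0,"dz":0,"ax":0,"ay":0,"az":0,"grip":1}])

```text
clock: 54.58
position: [0.4815, -0.0345, 0.3939]
ee_rot: [-0.0, 0.817, 0.577, 0.001]
contact_force: [0.2, 0.3, 0.5]
width: 0.0001
gripper_force: 0.0
```

```bash
python3 - <<'E'
from go import *
a=grab("scene");w=grab("wrist");t=grab("top")
cr=lambda d,c,s:cv2.resize(d["image"][c[1]:c[3],c[0]:c[2],::-1],s,interpolation=cv2.INTER_CUBIC)
im=np.hstack([cr(a,(290,110,430,245),(400,386)),cr(w,(80,0,480,386),(400,386))])
im2=cr(t,(60,100,460,280),(400,180));b=cr(a,(120,220,320,310),(400,180))
cv2.imwrite("pics/fin.png",np.vstack([im,np.hstack([im2,b])]))
s=sensors.get_state();print(toch(s["position"]),s["clock"])
for v in(165,160,150,152):print(v)
E
```

```text
(np.float64(-0.2805), np.float64(-0.0)) 54.7333
165
160
150
152
```

View pics/fin.png

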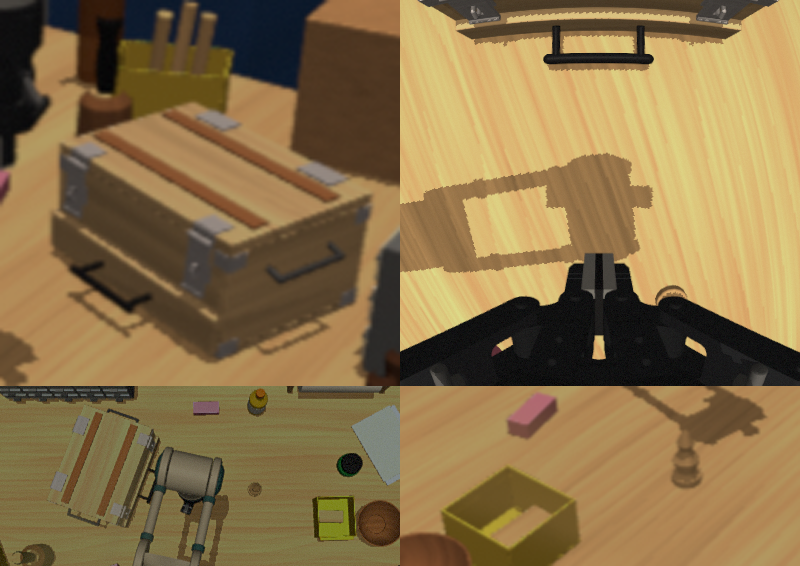

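The final view shows the lid shut, both hasps flat over their staples, and the drawer face against the chest. The pull stopped at chest x of about -0.15, which is the shut position. The offcut is in the yellow bin, the finial is standing, and the arm is clear.

```bash
python3 -c "
from rig import manip
print(manip.sign_off())"
```

```text
the job is handed in; nothing more can be done
None
```

I packed the chest and handed the job in at about 55 s (the verdict isn't shown to me): three chisels are flat in the till with blades to the hinge, the one stone is in the drawer, the offcut is in the empty yellow bin, and the lid, both hasps and the drawer are shut.

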